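# Square up a pile of slide cases in the jig

## Robot

A 7-joint arm with a two-finger parallel gripper is mounted at the origin on the work surface. World frame = base frame: x ahead of the robot, y to its left, z up, the work surface at z = 0. Lengths are in mm, angles in rad, forces in N, time in s.
With the tool pointing down it reaches from about 425 to 950 mm from the base axis. Payload 16.7 kg.
Tool frame: the origin (TCP) lies midway between the tips of the shut fingers; the grasp point (between the pads) lies 19 mm behind it (manip.grip_depth is the distance from the TCP to the grasp point, in mm); z points along the fingers, y is the direction in which the jaws open and shut (so a half turn about z gives the same grasp; the last joint's range is limited). The gripper opens to 94 mm and grips with 3 to 60 N. Pads are 16 mm wide; open, the fingers measure 119 mm over their backs; the gripper's body (75 mm by 177 mm) begins 78 mm behind the grasp point.
Start: joints at [-1.375, 0.426, 0.074, 1.606, -0.034, 1.111, -0.067], TCP at [228.158, 635.231, 205.467] pointing down, gripper open.
Joint ranges: [-2.85, 2.85], [-0.5, 2.14], [-1.23, 1.37], [0.21, 2.46], [-1.02, 4.16], [0.16, 2.05], [-2.73, 2.73]. Speed limits (rad/s): [1.89, 1.89, 2.39, 2.39, 3.01, 3.01, 3.01].

## Interface

Orientations are given as a rotation vector (axis times angle).
In Python, from station import manip, vision gives the robot as it stands. The module is installed in compiled form; this text tells all that it offers.
- The arm moves only by the tool carry_out, never from a script. Its argument "motion" is a list of rows, each an object with "grip": the gripper's target within -1 to 1 (shut at 1, half-way at 0, fully open at -1); "dp": the shift along the tool's x, y, z in mm, a list of three; "dr": the turn, a rotation vector about the tool's x, y, z in rad, a list of three. A call has 1 to 8 rows; each row shifts and turns the pose as measured when the row begins, along the tool's axes as they then stand; what a row does not reach is not made up. A row lasts 1/12 s, in which the tool goes at most 41.7 mm and 7.16 degrees, less where a joint would pass 70% of its speed; a pose out of reach is approached as far as the arm can. A call is refused whole if a number of a shift passes 41.7 or a number of a turn 0.125, either way. A call with a gripper value outside its range is refused whole. The fingers move at their own pace and stop on an object; "grip_force" is the grip in N (left out, the last holds). Time passes only in rows, so rows that do not move let the fingers close. It gives the time, the measured TCP pose, the force and the opening at its end, in the units of the state.
- manip.observe(): the state, without advancing time (a new reading comes with each control period).
- vision.read_camera(name): name is "scene" or "side" or "wrist"; returns (picture, depth): 400x640x3 uint8, red, green, blue; 400x640 float32, mm along the optical axis (not along the pixel's ray), 0 where there is no reading.
- vision.get_calibration(name): a dict with "K" (3x3 intrinsics, pixels), "D" ([k1, k2, p1, p2, k3] as OpenCV has them; the pictures are not rectified), "rvec" (rotation vector, rad) and "tvec" (3), from world to camera coordinates, as OpenCV has them. Camera axes: x right, y down, z forward; pixel columns grow to the right and rows downward; lengths in mm; the calibration is good to about 2 mm. A picture is of the moment at which its call begins: read the wrist's pose just before it. get_calibration takes no time and is no camera call; for the wrist camera it gives the pose at the moment of the call.
- manip.sign_off(): hands the job in, once; it reports no verdict.
The state is a dict: "time": time; "qpos": joint angles; "dq": joint speeds; "joint_efforts": joint torques, N m; "ee_pos": TCP position; "orientation": TCP orientation; "force": force on the tool from outside, world axes, zero at the start; "ft_torque": the same for the moment, N m; "width": opening from 0.0 (shut) to 1.0 (fully open).
Only numpy, scipy, OpenCV 4.12 (cv2) and the standard library are available. Lean on these libraries where they do the work, as an engineer would, in place of code of your own. Each camera call takes 0.05 s, during which the arm holds its last target.

## Task

Make a neat pile of three slide cases in the metal squaring jig: the green case at the bottom, the blue one on it and the yellow one on top, lying flat with every case's end flush against the far stop and its long side flush against the left stop. The cases hold glass slides, so keep them level, set them down and push them gently, and leave the grey case, the petri dish and the pen where they are.

Things in the scene. Friction and masses are not known exactly. Their poses are not given: they have to be found in the camera images.
- jig: Fixed squaring jig: aluminium base plate 150 mm (jig x) by 140 mm (jig y), 6 mm thick, carrying two steel stops, 8 mm thick, tops 46 mm above the bench: a far one and a left one; near and right sides open. Origin at the centre of its underside; jig +x points roughly away from the robot, +y roughly to the robot's left (yaw varies by 0.25 rad either way).
- far_stop (a point): Middle of the far stop's inner face (it looks to jig -x), at bench height: jig x = 55 mm, y = 4 mm; the face runs 56 mm either way along jig y. Axes as the jig's.
- left_stop (a point): Middle of the left stop's inner face (it looks to jig -y), at bench height: jig x = -4 mm, y = 52 mm; the face runs 59 mm either way along jig x. Axes as the jig's. There is no room for a finger between this stop and a case that is home.
- home (a point): Point on top of the jig's base plate (6 mm above the bench), at jig x = 10 mm, y = 20 mm: where the centre of a case's underside lies when the case touches both stops. Axes as the jig's. Piled home, the three cases' undersides lie 0, 15 and 30 mm above it.
- green_case: Green flat rigid plastic slide case, already lying loose and a little askew on the jig's base plate, touching neither stop. 90 x 64 mm, 15 mm thick, about 90 g (63 to 126 g), with a white label on the lid; origin at the centre of its underside, x along the 90 mm, y along the 64 mm, z up; half a turn makes no difference.
- blue_case: Blue flat rigid plastic slide case lying on the bench to one side of the jig. 90 x 64 mm, 15 mm thick, about 90 g (63 to 126 g), with a white label on the lid; origin at the centre of its underside, x along the 90 mm, y along the 64 mm, z up; half a turn makes no difference.
- yellow_case: Yellow flat rigid plastic slide case lying on the bench on the other side of the jig. 90 x 64 mm, 15 mm thick, about 90 g (63 to 126 g), with a white label on the lid; origin at the centre of its underside, x along the 90 mm, y along the 64 mm, z up; half a turn makes no difference.
- grey_case: Grey slide case of the same size (90 x 64 x 15 mm) lying on the bench; not wanted, leave it. Origin at the centre of its underside.
- petri_dish: Petri dish, 68 mm across, 16 mm high, lying on the bench to the left; bystander. Origin at the centre of its underside.
- pen: Blue marker pen, 135 x 12 x 12 mm, lying on the bench to the right; bystander. Origin at the centre of its underside, x along it.
Mind the look-alikes: they are no part of the job. Of the things that look like the green_case, the larger one is meant. There is more than one size of the blue_case; the one meant has the size given above.

How it is judged (in metres and radians):
At the end, for the whole second after the job is handed in: Green, blue and yellow lie in that order from the bottom in the jig, flat (within 0.04 rad), each within 3 mm of its height in the pile, within 2.5 mm of touching the far stop and the left stop (centre measured), its length square to the far stop within 0.04 rad, all at rest and released (x of green_case in the frame of home between -0.0025 and 0.0025 m and y of green_case in the frame of home between -0.0025 and 0.0025 m and z of green_case in the frame of home between -0.003 and 0.003 m and angle between the x axis of each of green_case, blue_case, yellow_case and the x axis of jig, either way round below 0.04 rad and angle between each of green_case, blue_case, yellow_case's own z axis and vertical below 0.04 rad and linear speed of each of green_case, blue_case, yellow_case below 0.01 m/s and x of blue_case in the frame of home between -0.0025 and 0.0025 m and y of blue_case in the frame of home between -0.0025 and 0.0025 m and z of blue_case in the frame of home between 0.012 and 0.018 m and x of yellow_case in the frame of home between -0.0025 and 0.0025 m and y of yellow_case in the frame of home between -0.0025 and 0.0025 m and z of yellow_case in the frame of home between 0.027 and 0.033 m).
It fails at once if the grey case, the petri dish or the pen is pushed more than 15 mm from where it stood (distance of any of grey_case, petri_dish, pen from where it was at the start of the episode above 0.015 m).
It fails at once if a green, blue or yellow case is tipped by more than about 30 degrees (angle between any of green_case, blue_case, yellow_case's own z axis and vertical above 0.52 rad).
It fails at once if a case is banged down or rammed: more than 50 N between a case and the jig or between two cases (contact force between any of green_case, blue_case, yellow_case and jig above 50 N or contact force between any of blue_case, yellow_case and green_case above 50 N or contact force between yellow_case and blue_case above 50 N).
It also fails if it takes over 72 s, if anything falls off the work surface, if the arm or the gripper's body presses on something with over 40 N, if the wrist force passes 120 N, or if a joint passes its speed limit or range.

## Working session

There is one attempt and no reset: what is moved stays moved. The work goes in short steps, Python scripts to look and compute and a tool call to move; the robot and the scene stay as the last step left them, time stands still between calls to the robot, and variables do not carry over. Pictures are saved under pics/ and viewed, and the job is handed in when it is done.

Besides the shell and the picture viewer there is one more tool, called as name(argument=value, ...), one argument or row to a line, values as JSON. carry_out: Moves the arm, as the interface text tells. Its arguments: {"type":"object","properties":{"motion":{"type":"array"},"grip_force":{"type":"number"}},"required":["motion"]}

```bash
mkdir -p pics; python3 - <<'E'
from station import manip, vision
import cv2
print(manip.observe(), manip.grip_depth)
for n in ["scene","side","wrist"]:
    p,d=vision.read_camera(n); cv2.imwrite(f"pics/{n}0.png",p[:,:,::-1])
    import numpy as np; np.save(f"pics/{n}0.npy",d)
    print(n,vision.get_calibration(n))
E
```

```text
{'time': 0.0, 'qpos': array([-1.37549201,  0.42673697,  0.07385806,  1.60663508, -0.03408432,
        1.11078466, -0.0671084 ]), 'dq': array([ 0.00059046, -0.00303907, -0.00022968, -0.00211823,  0.00113792,
       -0.00069552,  0.00028847]), 'joint_efforts': array([ 7.49352894e-04, -9.35795188e+01,  3.66610676e+00, -4.54193258e+01,
       -4.89459524e-02,  1.99820730e-02,  9.12469886e-05]), 'ee_pos': array([228.04596525, 634.83112624, 204.76013801]), 'orientation': array([-5.38981882e-01, -3.09489978e+00,  2.04183963e-03]), 'force': array([ 0.23785737, -0.54759567, -0.56295396]), 'ft_torque': array([ 0.01549894,  0.00985456, -0.03233118]), 'width': 1.0055740390085783} 18.8
scene {'K': array([[501.32132939,   0.        , 317.97403931],
       [  0.        , 501.32132939, 200.55686096],
       [  0.        ,   0.        ,   1.        ]]), 'D': array([-0.06652511,  0.        ,  0.        ,  0.        ,  0.        ]), 'rvec': array([ 1.19446174,  2.44286678, -0.87205101]), 'tvec': array([ 352.65226806, -275.41417501, 1427.98298711])}
side {'K': array([[434.45405817,   0.        , 313.50277802],
       [  0.        , 434.45405817, 198.74248309],
       [  0.        ,   0.        ,   1.        ]]), 'D': array([-0.04569736,  0.        ,  0.        ,  0.        ,  0.        ]), 'rvec': array([ 2.21329445, -0.15881753,  0.09890823]), 'tvec': array([-553.0122026 ,   46.93367373, 1025.98399454])}
wrist {'K': array([[360.6997816 ,   0.        , 316.20918975],
       [  0.        , 360.6997816 , 200.21523651],
       [  0.        ,   0.        ,   1.        ]]), 'D': array([-0.07458945,  0.        ,  0.        ,  0.        ,  0.        ]), 'rvec': array([-2.40175975, -1.69021551, -0.20512102]), 'tvec': array([-675.17552427,  -25.10345647,  390.6452049 ])}
```

View pics/scene0.png

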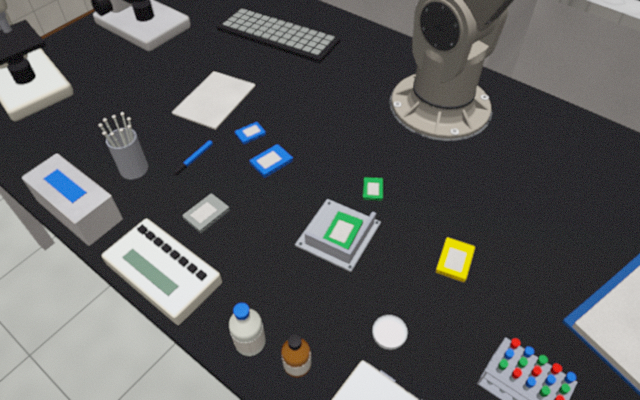

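View pics/side0.png

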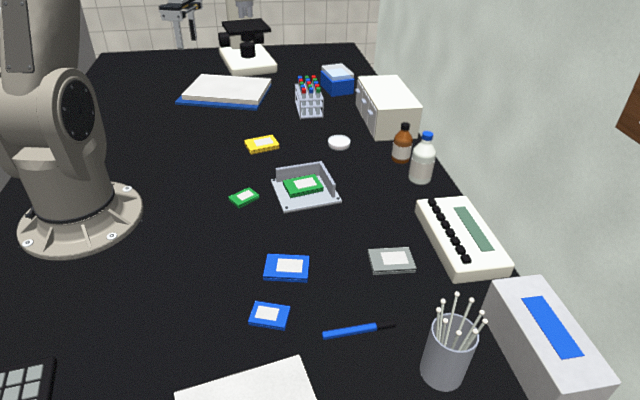

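View pics/wrist0.png

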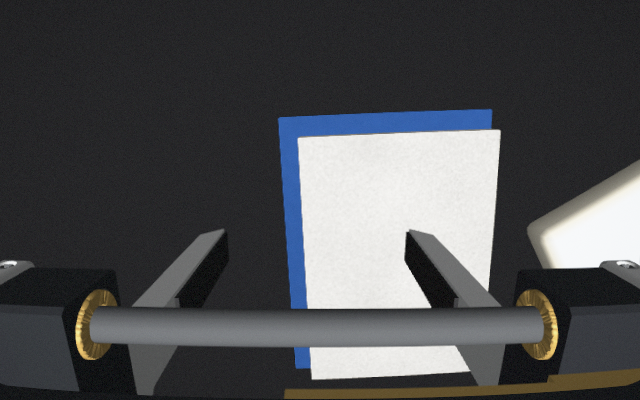

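The scene view shows the jig at (338,235) with the green case in it. The blue case is at (271,160) and the small blue decoy at (250,132). Yellow is at (456,259), grey at (206,212), the small green decoy at (373,188), the dish at (390,332) and the pen at (195,157). Next I'll localise them with depth.

```bash
cat > h.py <<'E'
import numpy as np, cv2
from station import manip, vision
from scipy.spatial.transform import Rotation as R
def cam(c):
    return c["K"],c["D"],R.from_rotvec(c["rvec"]).as_matrix(),c["tvec"]
def pts(c,uv,z):
    K,D,Rm,t=cam(c)
    n=cv2.undistortPoints(np.float64(uv).reshape(-1,1,2),K,D).reshape(-1,2)
    P=np.c_[n*np.ravel(z)[:,None],np.ravel(z)]
    return (P-t)@Rm
def onplane(c,uv,h):
    K,D,Rm,t=cam(c)
    n=cv2.undistortPoints(np.float64(uv).reshape(-1,1,2),K,D).reshape(-1,2)
    d=np.c_[n,np.ones(len(n))]@Rm; o=-Rm.T@t
    return o+d*((h-o[2])/d[:,2])[:,None]
def proj(c,P):
    return cv2.projectPoints(np.float64(P).reshape(-1,3),c["rvec"],c["tvec"],c["K"],c["D"])[0].reshape(-1,2)
def grab(n,name=None):
    c=vision.get_calibration(n); p,d=vision.read_camera(n)
    if name: cv2.imwrite(f"pics/{name}.png",p[:,:,::-1])
    return c,p,d
HSV={"blue":(100,125),"green":(50,85),"yellow":(22,35)}
def blobs(p,col,minarea=60):
    h=cv2.cvtColor(p,cv2.COLOR_RGB2HSV); lo,hi=HSV[col]
    m=cv2.inRange(h,(lo,120,60),(hi,255,255))
    n,l,s,ce=cv2.connectedComponentsWithStats(m)
    return [(l==i) for i in range(1,n) if s[i,4]>=minarea]
def rect(c,m,h,d=None):
    """min-area rect of blob on plane z=h (top of case)"""
    co=max(cv2.findContours(m.astype(np.uint8),cv2.RETR_EXTERNAL,cv2.CHAIN_APPROX_NONE)[0],key=len)
    P=onplane(c,co.reshape(-1,2),h)[:,:2].astype(np.float32)
    (cx,cy),(w,hh),a=cv2.minAreaRect(P)
    if w<hh: w,hh,a=hh,w,a+90
    return cx,cy,w,hh,((a+90)%180)-90
E
python3 - <<'E'
from h import *
for n in ["scene","side"]:
    c=vision.get_calibration(n); p=cv2.imread(f"pics/{n}0.png")[:,:,::-1]; d=np.load(f"pics/{n}0.npy")
    for col in HSV:
        for m in blobs(p,col):
            v,u=np.nonzero(m); P=pts(c,np.c_[u,v],d[v,u])
            print(n,col,m.sum(),np.round(np.median(P,0)),np.round(rect(c,m,21 if col=="green" else 15),1))
    m={"scene":[(206,212),(390,332),(195,157)],"side":[(391,261),(339,143),(350,330)]}[n]
    for u,v in m: print(np.round(pts(c,[(u,v)],[d[v,u]])))
E
```

```text
scene blue 328 [ 433. -343.   10.] [ 429.9 -342.6   75.8   64.7  -18.8]
scene blue 251 [ 567. -401.   10.] [ 566.7 -398.7  104.9   23.6    4.2]
scene blue 621 [ 470. -224.   14.] [ 471.9 -229.9  100.2   80.3  -12. ]
scene blue 610 [ 872. -497.   92.] [ 851.3 -584.8  128.2   40.8   89.7]
scene blue 1233 [372. 578.  10.] [366.5 582.4 333.7 152.3  16.6]
scene blue 235 [859.  56. 139.] [ 8.254e+02 -3.000e-01  3.790e+01  3.270e+01  3.810e+01]
scene blue 96 [598. 492.  97.] [549.9 500.   23.3  19.2  24.3]
scene blue 72 [624. 466.  98.] [578.3 470.5  22.   13.9 -12.5]
scene blue 108 [598. 571.  97.] [549.6 583.4  26.3  17.9 -30. ]
scene blue 83 [624. 543.  97.] [578.  556.3  23.   15.3  -0. ]
scene blue 82 [647. 517.  98.] [604.3 526.8  22.5  14.4 -14. ]
scene green 305 [388.  25.  10.] [396.4  30.1  73.4  49.6  32.2]
scene green 478 [530.  48.  21.] [539.2  46.   86.2  62.5  12.2]
scene green 88 [598. 518.  97.] [553.6 525.7  23.4  17.2 -16.5]
scene green 69 [624. 491.  98.] [581.5 498.7  21.4  13.3   1.2]
scene green 68 [647. 465.  98.] [606.9 470.2  21.3  12.4 -12.6]
scene green 75 [624.
[... 265 characters left out ...]
.] [760.5 711.5 258.6 134.7  80.7]
side blue 505 [306. 582.  10.] [325.6 652.4 305.6 224.4 -16.8]
side blue 88 [856.  51. 138.] [955.4 262.9  62.3  30.8  62.5]
side blue 915 [ 461. -247.   15.] [ 466.6 -237.6   92.5   79.2  -11.8]
side blue 1469 [ 869. -505.   92.] [ 929.9 -451.3  135.7   45.4   89.9]
side blue 718 [ 427. -357.   11.] [ 423.1 -352.8   71.7   58.1  -18.5]
side blue 521 [ 563. -405.   10.] [ 561.9 -407.4  102.4   19.5    3.2]
side green 423 [529.  26.  21.] [537.   39.2  91.8  77.2  12.3]
side green 274 [381.  17.  10.] [385.7   8.6  70.8  57.3  34.3]
side yellow 377 [439. 264.  15.] [444.6 274.8  97.7  93.7  15.2]
[[ 686. -250.   15.]]
[[673. 244.  18.]]
[[ 564. -405.   12.]]
```

```bash
cat >> h.py <<'E'
def pose():
    s=manip.observe(); return np.array(s["ee_pos"]),R.from_rotvec(s["orientation"]),s
def down(phi): # tool x at world angle phi (deg), z down
    return R.from_euler("z",phi,degrees=True)*R.from_euler("x",180,degrees=True)
def plan(xyz,phi=None,n=None,vmax=40,show=True):
    p,r,s=pose(); t=np.array(xyz,float)
    x=r.as_matrix()[:,0]
    if phi is None: phi=np.degrees(np.arctan2(x[1],x[0]))
    T=down(phi); rv=(r.inv()*T).as_rotvec()
    k=max(int(np.ceil(np.abs(t-p).max()/vmax)),int(np.ceil(np.linalg.norm(t-p)/41)),int(np.ceil(np.linalg.norm(rv)/.122)),1)
    k=n or k
    out=[];
    for i in range(k):
        ri=r*R.from_rotvec(rv*i/k)
        out.append((np.round(ri.inv().apply((t-p)/k),1).tolist(),np.round(rv/k,3).tolist()))
    if show:
        print("at",np.round(p,1),"phi",round(np.degrees(np.arctan2(x[1],x[0])),2),"tilt",np.round(np.degrees(np.arccos(-r.as_matrix()[2,2])),2),"w",round(s["width"]*94,1),"F",np.round(s["force"],1),"t",round(s["time"],2),"q7",round(s["qpos"][6],2))
        for o in out: print(o)
    return out
E
python3 - <<'E'
from h import *
p,r,s=pose(); c=vision.get_calibration("wrist"); K,D,Rm,t=cam(c)
print("cam in tool",r.inv().apply(-Rm.T@t-p)," optical axis in tool",r.inv().apply(Rm[2]))
plan([480,60,230],90)
E
```

```text
cam in tool [  69.43480363    0.34235223 -180.27525872]  optical axis in tool [-2.39301122e-01  9.33164136e-04  9.70944953e-01]
at [228.1 635.  205. ] phi 160.24 tilt 0.05 w 93.8 F [-0.2 -0.3 -0.3] t 0.15 q7 -0.07
([-27.0, -28.5, -1.5], [-0.0, 0.0, 0.077])
([-29.1, -26.4, -1.5], [-0.0, 0.0, 0.077])
([-31.0, -24.0, -1.5], [-0.0, 0.0, 0.077])
([-32.8, -21.6, -1.5], [-0.0, 0.0, 0.077])
([-34.3, -19.0, -1.5], [-0.0, 0.0, 0.077])
([-35.7, -16.4, -1.5], [-0.0, 0.0, 0.077])
([-36.8, -13.6, -1.6], [-0.0, 0.0, 0.077])
([-37.7, -10.7, -1.6], [-0.0, 0.0, 0.077])
([-38.5, -7.8, -1.6], [-0.0, 0.0, 0.077])
([-38.9, -4.8, -1.6], [-0.0, 0.0, 0.077])
([-39.2, -1.8, -1.6], [-0.0, 0.0, 0.077])
([-39.2, 1.2, -1.6], [-0.0, 0.0, 0.077])
([-39.0, 4.2, -1.6], [-0.0, 0.0, 0.077])
([-38.6, 7.1, -1.6], [-0.0, 0.0, 0.077])
([-37.9, 10.1, -1.6], [-0.0, 0.0, 0.077])
([-37.0, 12.9, -1.6], [-0.0, 0.0, 0.077])
```

carry_out(
  motion=[
    {"grip": -1,"dp": [-26,-26,-1.5],"dr": [0,0,0.077]},
    {"grip": -1,"dp": [-28,-24,-1.5],"dr": [0,0,0.077]},
    {"grip": -1,"dp": [-30,-22,-1.5],"dr": [0,0,0.077]},
    {"grip": -1,"dp": [-32,-21,-1.5],"dr": [0,0,0.077]},
    {"grip": -1,"dp": [-34,-19,-1.5],"dr": [0,0,0.077]},
    {"grip": -1,"dp": [-36,-16,-1.5],"dr": [0,0,0.077]},
    {"grip": -1,"dp": [-37,-14,-1.5],"dr": [0,0,0.077]},
    {"grip": -1,"dp": [-38,-11,-1.5],"dr": [0,0,0.077]},
  ],
)

```text
time: 0.82
ee_pos: [349.5, 349.0, 213.1]
orientation: [-1.468, -2.774, 0.007]
force: [1.4, -0.2, 0.6]
width: 1.001
```

```bash
python3 - <<'E'
from h import *
plan([530,95,210],90)
E
```

```text
at [349.5 349.  213.1] phi 124.21 tilt 0.33 w 94.1 F [ 1.4 -0.2  0.6] t 0.82 q7 -0.27
([-38.9, 0.8, 0.4], [-0.001, 0.0, 0.075])
([-38.8, 3.7, 0.4], [-0.001, 0.0, 0.075])
([-38.4, 6.6, 0.4], [-0.001, 0.0, 0.075])
([-37.8, 9.4, 0.4], [-0.001, 0.0, 0.075])
([-37.0, 12.2, 0.4], [-0.001, 0.0, 0.075])
([-36.0, 15.0, 0.4], [-0.001, 0.0, 0.075])
([-34.8, 17.6, 0.4], [-0.001, 0.0, 0.075])
([-33.3, 20.1, 0.4], [-0.001, 0.0, 0.075])
```

carry_out(
  motion=[
    {"grip": -1,"dp": [-39,1,0.4],"dr": [0,0,0.075]},
    {"grip": -1,"dp": [-39,4,0.4],"dr": [0,0,0.075]},
    {"grip": -1,"dp": [-38,7,0.4],"dr": [0,0,0.075]},
    {"grip": -1,"dp": [-38,9,0.4],"dr": [0,0,0.075]},
    {"grip": -1,"dp": [-37,12,0.4],"dr": [0,0,0.075]},
    {"grip": -1,"dp": [-36,15,0.4],"dr": [0,0,0.075]},
    {"grip": -1,"dp": [-35,18,0.4],"dr": [0,0,0.075]},
    {"grip": -1,"dp": [-33,20,0.4],"dr": [0,0,0.075]},
  ],
)

```text
time: 1.48
ee_pos: [530.6, 77.5, 210.9]
orientation: [-2.254, -2.183, 0.002]
force: [0.7, 0.8, 0.9]
width: 0.999
```

carry_out(
  motion=[
    {"grip": -1,"dp": [0,0,0],"dr": [0,0,0]},
    {"grip": -1,"dp": [0,0,0],"dr": [0,0,0]},
  ],
)

```text
time: 1.65
ee_pos: [533.9, 69.0, 210.9]
orientation: [-2.273, -2.167, 0.003]
force: [-0.1, 0.5, -0.7]
width: 1.0
```

```bash
python3 - <<'E'
from h import *
plan([530,95,210],90)
c,p,d=grab("wrist","w1"); np.save("pics/w1.npy",d); np.save("pics/w1c.npy",c,allow_pickle=True)
for m in blobs(p,"green"):
    v,u=np.nonzero(m); P=pts(c,np.c_[u,v],d[v,u])
    print(m.sum(),np.median(P,0),rect(c,m,21))
E
```

```text
at [533.9  69.  210.9] phi 87.28 tilt 0.13 w 94.0 F [-0.1  0.5 -0.7] t 1.65 q7 -0.15
([25.8, -5.1, 0.9], [-0.002, 0.001, -0.048])
3132 [529.23464618  50.20057392  22.02075968] (537.3635864257812, 48.11560821533203, 88.46533966064453, 64.02035522460938, 12.379071235656738)
1494 [384.72733427  27.94043347  11.42791811] (390.7445373535156, 31.066184997558594, 65.68698120117188, 45.08548355102539, 33.532127380371094)
```

View pics/w1.png

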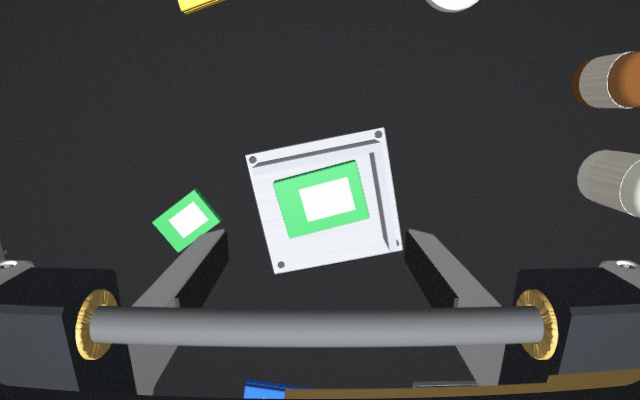

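The wrist view shows the jig with base-plate corners near (246,155), (384,128), (402,250) and (275,273). The left stop is along the upper edge and the far stop on the right. Next is an enlarged crop to fit the jig pose.

```bash
python3 - <<'E'
from h import *
p=cv2.imread("pics/w1.png")[115:285,230:420]
cv2.imwrite("pics/w1z.png",cv2.resize(p,None,fx=4,fy=3.5,interpolation=cv2.INTER_CUBIC))
E
```

```text
(no output)
```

View pics/w1z.png

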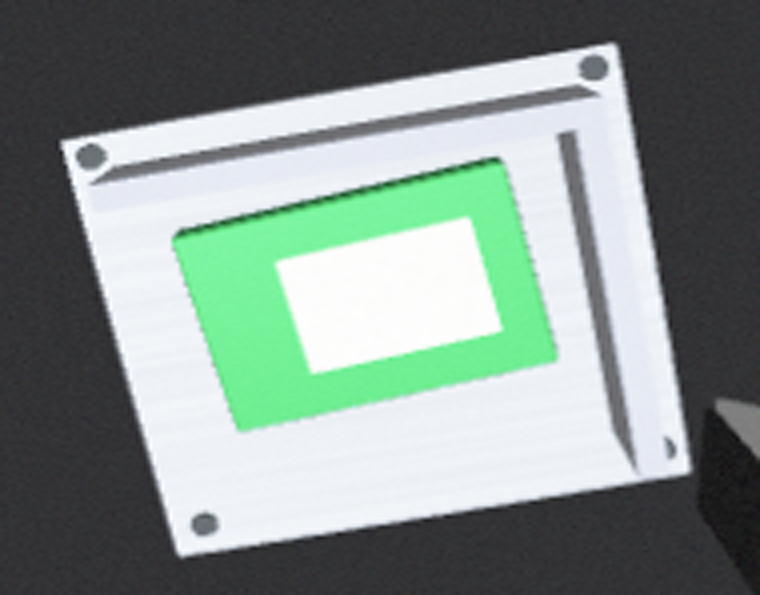

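```bash
python3 - <<'E'
from h import *
c=np.load("pics/w1c.npy",allow_pickle=True).item()
uv=np.array([[62,141],[617,43],[690,471],[179,556]])/[4,3.5]+[230,115]
P=onplane(c,uv-0.4,6)[:,:2]
J=np.array([[-75,70],[75,70],[75,-70],[-75,-70.]])
from scipy.optimize import least_squares
f=lambda x:(J@R.from_euler("z",x[2]).as_matrix()[:2,:2].T+x[:2]-P).ravel()
s=least_squares(f,[530,40,.2]); print(np.round(P,1),s.x,np.degrees(s.x[2]),np.round(s.fun.reshape(-1,2),1))
Rj=R.from_euler("z",s.x[2]).as_matrix()[:2,:2]
print("home",Rj@[10,20]+s.x[:2])
guv=np.array([[172,235],[498,158],[558,357],[240,431]])/[4,3.5]+[230,115]-.4
G=onplane(c,guv,21)[:,:2]
g=(G-s.x[:2])@Rj; print("green corners in jig",np.round(g,1), g.mean(0))
# stop inner-top edges: left stop inner top edge, far stop inner top edge
e=np.array([[95,211],[578,131],[640,472],[578,131]])/[4,3.5]+[230,115]-.4
print((onplane(c,e,46)[:,:2]-s.x[:2])@Rj)
d=np.load("pics/w1.npy"); m=blobs(cv2.imread("pics/w1.png")[:,:,::-1],"green")[0]
E
```

```text
[[458.4  97.3]
 [607.  119.9]
 [627.6 -18.4]
 [479.4 -41.6]] [5.43087139e+02 3.93082630e+01 1.51000685e-01] 8.651701929051173 [[ 0.  -0.1]
 [-0.3 -0.1]
 [ 0.2 -0.2]
 [ 0.1  0.4]]
home [549.96479962  60.58495893]
green corners in jig [[-50.2  38.2]
 [ 37.3  44.1]
 [ 42.6 -19.1]
 [-46.  -25.8]] [-4.07093952  9.34732044]
[[-63.03337001  52.58698278]
 [ 55.52839913  51.42538629]
 [ 55.35031927 -49.95136698]
 [ 55.52839913  51.42538629]]
```

```bash
cat >> h.py <<'E'
JO=np.array([543.09,39.31]); JY=8.652
RJ=R.from_euler("z",JY,degrees=True).as_matrix()[:2,:2]
def j2w(x,y,z=0): return np.r_[RJ@[x,y]+JO,z]
def w2j(P): return (np.asarray(P)[...,:2]-JO)@RJ
def st():
    p,r,s=pose(); print("jig",np.round(w2j(p),1),"z",np.round(p[2],1),"F jig",np.round(s["force"][:2]@RJ,1),np.round(s["force"][2],1),"w",round(s["width"]*94,1),"t",round(s["time"],2))
E
python3 - <<'E'
from h import *
plan(j2w(-2,-52,120),98.65)
E
```

```text
at [533.8  68.8 211. ] phi 87.28 tilt 0.12 w 93.9 F [-0.1 -0.6  0.3] t 1.7 q7 -0.15
([-26.8, 6.4, 30.4], [-0.001, 0.0, -0.066])
([-27.1, 4.6, 30.4], [-0.001, 0.0, -0.066])
([-27.4, 2.7, 30.4], [-0.001, 0.0, -0.066])
```

carry_out(
  motion=[
    {"grip": -0.06,"dp": [-27,6,30],"dr": [0,0,-0.066]},
    {"grip": -0.06,"dp": [-27,5,30],"dr": [0,0,-0.066]},
    {"grip": -0.06,"dp": [-27,3,30],"dr": [0,0,-0.066]},
    {"grip": -0.06,"dp": [0,0,0],"dr": [0,0,0]},
    {"grip": -0.06,"dp": [0,0,0],"dr": [0,0,0]},
  ],
)

```text
time: 2.12
ee_pos: [549.6, -7.7, 118.5]
orientation: [-2.022, -2.403, -0.003]
force: [0.7, 1.3, 0.5]
width: 0.685
```

```bash
python3 - <<'E'
from h import *
st(); plan(j2w(-2,-52,10),98.65)
E
```

```text
jig [ -0.6 -47.5] z 118.5 F jig [0.9 1.2] 0.5 w 64.4 t 2.12
at [549.6  -7.7 118.5] phi 99.84 tilt 0.14 w 64.4 F [0.7 1.3 0.5] t 2.12 q7 0.31
([-1.6, -0.5, 36.2], [0.0, -0.001, 0.007])
([-1.6, -0.5, 36.2], [0.0, -0.001, 0.007])
([-1.5, -0.5, 36.2], [0.0, -0.001, 0.007])
```

carry_out(
  motion=[
    {"grip": -0.06,"dp": [-1.6,-0.5,36],"dr": [0,0,0.007]},
    {"grip": -0.06,"dp": [-1.6,-0.5,36],"dr": [0,0,0.007]},
    {"grip": -0.06,"dp": [-1.5,0,18],"dr": [0,0,0.007]},
    {"grip": -0.06,"dp": [0,0,0],"dr": [0,0,0]},
    {"grip": -0.06,"dp": [0,0,0],"dr": [0,0,0]},
  ],
)

```text
time: 2.53
ee_pos: [550.9, -4.7, 28.6]
orientation: [-2.041, -2.387, -0.012]
force: [0.0, -0.1, 1.0]
width: 0.529
```

```bash
python3 - <<'E'
from h import *
st(); plan(j2w(-2,-40,10),98.65)
E
```

```text
jig [  1.1 -44.7] z 28.6 F jig [ 0.  -0.1] 1.0 w 49.7 t 2.53
at [550.9  -4.7  28.6] phi 98.94 tilt 0.44 w 49.7 F [ 0.  -0.1  1. ] t 2.53 q7 0.39
([4.6, -3.2, 18.6], [0.005, -0.006, 0.005])
```

carry_out(
  motion=[
    {"grip": -0.06,"dp": [0,-3,9],"dr": [0.005,-0.006,0.005]},
    {"grip": -0.06,"dp": [0,0,8],"dr": [0,0,0]},
    {"grip": -0.06,"dp": [0,0,0],"dr": [0,0,0]},
  ],
)

```text
time: 2.78
ee_pos: [549.7, -2.1, 14.0]
orientation: [2.042, 2.384, 0.006]
force: [-0.5, -0.5, -1.8]
width: 0.529
```

```bash
python3 - <<'E'
from h import *
st(); plan(j2w(-2,-30,10),98.65)
E
```

```text
jig [  0.3 -41.9] z 14.0 F jig [-0.5 -0.4] -1.8 w 49.7 t 2.78
at [549.7  -2.1  14. ] phi 98.83 tilt 0.25 w 49.7 F [-0.5 -0.5 -1.8] t 2.78 q7 0.39
([11.9, -2.3, 4.0], [0.004, -0.001, 0.003])
```

carry_out(
  motion=[
    {"grip": -0.06,"dp": [2,-1,2.5],"dr": [0.004,0,0.003]},
    {"grip": -0.06,"dp": [4,0,0],"dr": [0,0,0]},
    {"grip": -0.06,"dp": [4,0,0],"dr": [0,0,0]},
    {"grip": -0.06,"dp": [3,0,0],"dr": [0,0,0]},
    {"grip": -0.06,"dp": [2,0,0],"dr": [0,0,0]},
    {"grip": -0.06,"dp": [0,0,0],"dr": [0,0,0]},
  ],
)

```text
time: 3.28
ee_pos: [547.6, 15.3, 13.5]
orientation: [2.046, 2.383, 0.005]
force: [-0.0, -0.2, -0.4]
width: 0.528
```

```bash
python3 - <<'E'
from h import *
st(); plan(j2w(-2,-21,10),98.65)
E
```

```text
jig [  0.8 -24.4] z 13.5 F jig [-0.  -0.2] -0.4 w 49.6 t 3.28
at [547.6  15.3  13.5] phi 98.69 tilt 0.2 w 49.6 F [-0.  -0.2 -0.4] t 3.28 q7 0.36
([3.4, -2.8, 3.5], [0.003, -0.001, 0.001])
```

carry_out(
  motion=[
    {"grip": -0.06,"dp": [1.5,0,2],"dr": [0,0,0]},
    {"grip": -0.06,"dp": [1,0,1],"dr": [0,0,0]},
    {"grip": -0.06,"dp": [1,0,0],"dr": [0,0,0]},
  ],
)

```text
time: 3.53
ee_pos: [547.6, 17.7, 10.8]
orientation: [2.046, 2.38, 0.005]
force: [1.0, -10.0, 0.7]
width: 0.533
```

```bash
python3 - <<'E'
from h import *
st(); plan(j2w(-2,-20,10),98.65)
E
```

```text
jig [  1.2 -22. ] z 10.8 F jig [ -0.5 -10. ] 0.7 w 50.1 t 3.53
at [547.6  17.7  10.8] phi 98.65 tilt 0.26 w 50.1 F [  1.  -10.    0.7] t 3.53 q7 0.36
([2.0, -3.2, 0.8], [0.005, 0.0, 0.0])
```

carry_out(
  motion=[
    {"grip": -0.06,"dp": [0.5,0,0],"dr": [0,0,0]},
  ],
)

```text
time: 3.62
ee_pos: [547.6, 17.6, 10.8]
orientation: [2.046, 2.379, 0.005]
force: [0.2, -1.1, 1.5]
width: 0.53
```

```bash
python3 - <<'E'
from h import *
st()
c,p,d=grab("wrist","w2")
cv2.imwrite("pics/w2z.png",cv2.resize(p[100:400,150:500,::-1],None,fx=2,fy=2))
E
```

```text
jig [  1.2 -22.2] z 10.8 F jig [ 0.  -1.2] 1.5 w 49.8 t 3.62
```

View pics/w2z.png

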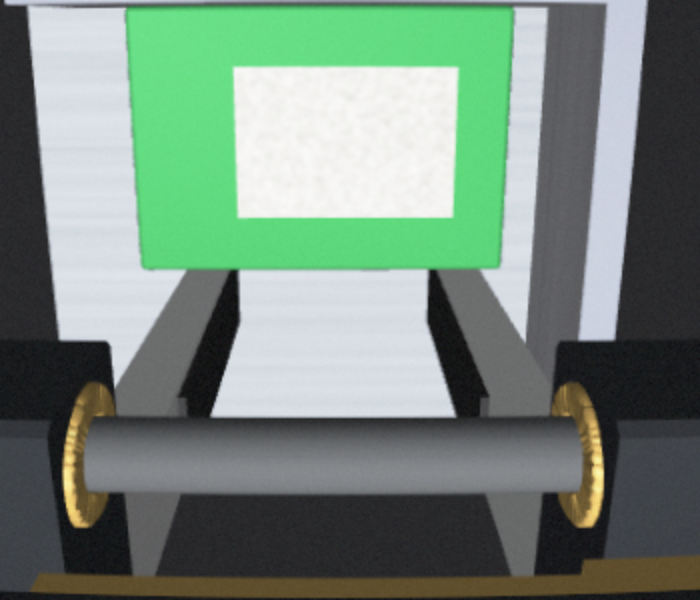

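carry_out(
  motion=[
    {"grip": -0.06,"dp": [-5,0,0],"dr": [0,0,0]},
    {"grip": 0.2,"dp": [0,0,-20],"dr": [0,0,0]},
    {"grip": 1,"dp": [0,-20,-15],"dr": [0,0,0]},
    {"grip": 1,"dp": [22,-32,0],"dr": [0,0,0]},
    {"grip": 1,"dp": [20,-25,0],"dr": [0,0,0]},
    {"grip": 1,"dp": [0,0,0],"dr": [0,0,0]},
    {"grip": 1,"dp": [0,0,0],"dr": [0,0,0]},
  ],
)

```text
time: 4.25
ee_pos: [462.9, 41.5, 45.9]
orientation: [2.049, 2.378, 0.004]
force: [1.1, -0.2, 0.8]
width: 0.139
```

```bash
python3 - <<'E'
from h import *
st(); plan(j2w(-75,20,10),98.65)
E
```

```text
jig [-79.   14.2] z 45.9 F jig [ 1.  -0.4] 0.8 w 13.1 t 4.25
at [462.9  41.5  45.9] phi 98.49 tilt 0.2 w 13.1 F [ 1.1 -0.2  0.8] t 4.25 q7 0.22
([5.8, 3.8, 35.9], [0.004, -0.0, -0.003])
```

carry_out(
  motion=[
    {"grip": 1,"dp": [5,0,15],"dr": [0.004,0,-0.003]},
    {"grip": 1,"dp": [0,0,12],"dr": [0,0,0]},
    {"grip": 1,"dp": [0,0,5],"dr": [0,0,0]},
    {"grip": 1,"dp": [0,0,0],"dr": [0,0,0]},
  ],
)

```text
time: 4.58
ee_pos: [464.6, 46.6, 13.6]
orientation: [2.046, 2.383, 0.004]
force: [-0.5, -0.8, 0.2]
width: 0.002
```

```bash
python3 - <<'E'
from h import *
st(); plan(j2w(-52,20,10),98.65)
E
```

```text
jig [-76.5  19.1] z 13.6 F jig [-0.6 -0.7] 0.2 w 0.2 t 4.58
at [464.6  46.6  13.6] phi 98.7 tilt 0.15 w 0.2 F [-0.5 -0.8  0.2] t 4.58 q7 0.27
([0.9, 24.5, 3.6], [0.002, -0.001, 0.001])
```

carry_out(
  motion=[
    {"grip": 1,"dp": [0,5,3],"dr": [0,0,0]},
    {"grip": 1,"dp": [0,5,0],"dr": [0,0,0]},
    {"grip": 1,"dp": [0,5,0],"dr": [0,0,0]},
    {"grip": 1,"dp": [0,3,0],"dr": [0,0,0]},
    {"grip": 1,"dp": [0,2,0],"dr": [0,0,0]},
    {"grip": 1,"dp": [0,0,0],"dr": [0,0,0]},
  ],
)

```text
time: 5.08
ee_pos: [488.8, 48.6, 11.5]
orientation: [2.048, 2.38, 0.005]
force: [-1.2, -0.3, 0.1]
width: 0.005
```

```bash
python3 - <<'E'
from h import *
st(); plan(j2w(-48,20,10),98.65)
E
```

```text
jig [-52.3  17.4] z 11.5 F jig [-1.2 -0.2] 0.1 w 0.5 t 5.08
at [488.8  48.6  11.5] phi 98.57 tilt 0.21 w 0.5 F [-1.2 -0.3  0.1] t 5.08 q7 0.28
([2.6, 4.3, 1.5], [0.004, -0.001, -0.001])
```

carry_out(
  motion=[
    {"grip": 1,"dp": [0,1.5,0],"dr": [0,0,0]},
    {"grip": 1,"dp": [0,1,0],"dr": [0,0,0]},
    {"grip": 1,"dp": [0,1,0],"dr": [0,0,0]},
  ],
)

```text
time: 5.33
ee_pos: [492.4, 49.2, 11.8]
orientation: [2.048, 2.38, 0.005]
force: [-0.2, 0.5, 0.5]
width: 0.005
```

```bash
python3 - <<'E'
from h import *
st()
E
```

```text
jig [-48.6  17.4] z 11.8 F jig [-0.1  0.6] 0.5 w 0.5 t 5.33
```

carry_out(
  motion=[
    {"grip": 1,"dp": [0,1,0],"dr": [0,0,0]},
    {"grip": 1,"dp": [0,1,0],"dr": [0,0,0]},
  ],
)

```text
time: 5.5
ee_pos: [494.1, 49.5, 11.8]
orientation: [2.048, 2.38, 0.005]
force: [-4.8, -0.2, 0.9]
width: 0.005
```

```bash
python3 - <<'E'
from h import *
st()
c,p,d=grab("wrist","w3")
cv2.imwrite("pics/w3z.png",cv2.resize(p[100:400,250:600,::-1],None,fx=2,fy=2))
E
```

```text
jig [-46.9  17.5] z 11.8 F jig [-4.7  0.5] 0.9 w 0.4 t 5.5
```

View pics/w3z.png

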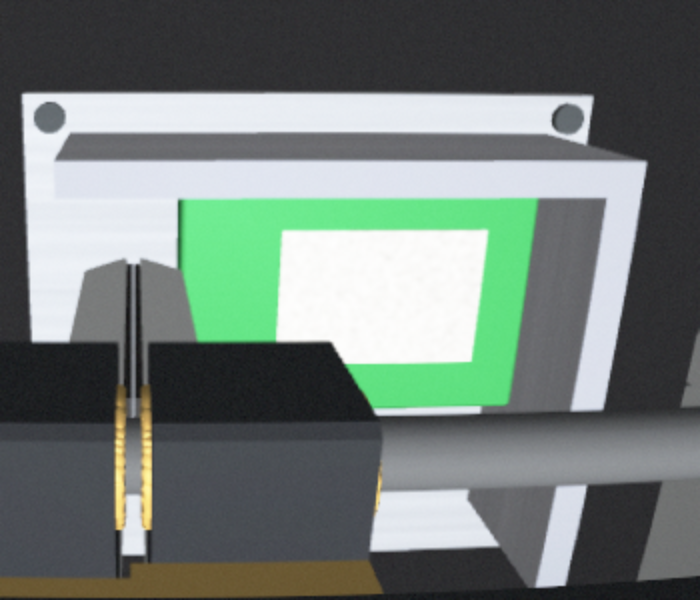

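carry_out(
  motion=[
    {"grip": 1,"dp": [0,-6,0],"dr": [0,0,0]},
    {"grip": 0,"dp": [0,-10,-40],"dr": [0,0,0]},
    {"grip": -1,"dp": [0,0,-40],"dr": [0,0,-0.1]},
  ],
)

```text
time: 5.8
ee_pos: [472.7, 45.1, 86.3]
orientation: [-1.928, -2.475, 0.017]
force: [1.2, 0.3, 0.3]
width: 0.109
```

```bash
python3 - <<'E'
from h import *
plan([475,-233,200],168)
E
```

```text
at [472.7  45.1  86.3] phi 104.18 tilt 0.65 w 10.3 F [1.2 0.3 0.3] t 5.8 q7 0.24
([-27.1, -6.7, -11.2], [-0.001, -0.0, -0.111])
([-26.1, -9.7, -11.2], [-0.001, -0.0, -0.111])
([-24.9, -12.5, -11.2], [-0.001, -0.0, -0.111])
([-23.4, -15.2, -11.2], [-0.001, -0.0, -0.111])
([-21.5, -17.7, -11.2], [-0.001, -0.0, -0.111])
([-19.5, -19.9, -11.3], [-0.001, -0.0, -0.111])
([-17.1, -22.0, -11.3], [-0.001, -0.0, -0.111])
([-14.6, -23.7, -11.3], [-0.001, -0.0, -0.111])
([-11.9, -25.2, -11.3], [-0.001, -0.0, -0.111])
([-9.0, -26.3, -11.3], [-0.001, -0.0, -0.111])
```

carry_out(
  motion=[
    {"grip": -1,"dp": [-27,-7,-11],"dr": [0,0,-0.111]},
    {"grip": -1,"dp": [-26,-10,-11],"dr": [0,0,-0.111]},
    {"grip": -1,"dp": [-25,-12,-11],"dr": [0,0,-0.111]},
    {"grip": -1,"dp": [-23,-15,-11],"dr": [0,0,-0.111]},
    {"grip": -1,"dp": [-22,-18,-11],"dr": [0,0,-0.111]},
    {"grip": -1,"dp": [-20,-20,-11],"dr": [0,0,-0.111]},
    {"grip": -1,"dp": [-17,-22,-11],"dr": [0,0,-0.111]},
    {"grip": -1,"dp": [-15,-24,-11],"dr": [0,0,-0.111]},
  ],
)

```text
time: 6.47
ee_pos: [479.0, -179.7, 184.4]
orientation: [0.591, 3.085, -0.002]
force: [1.1, 0.5, -0.4]
width: 0.675
```

```bash
python3 - <<'E'
from h import *
plan([475,-233,190],168)
E
```

```text
at [ 479.  -179.7  184.4] phi 158.31 tilt 0.09 w 63.4 F [ 1.1  0.5 -0.4] t 6.47 q7 1.55
([-8.0, -25.5, -2.7], [-0.001, 0.0, -0.085])
([-5.8, -26.1, -2.8], [-0.001, 0.0, -0.085])
```

carry_out(
  motion=[
    {"grip": -1,"dp": [-8,-25,-2],"dr": [0,0,-0.07]},
    {"grip": -1,"dp": [-5,-20,-2],"dr": [0,0,-0.07]},
    {"grip": -1,"dp": [0,0,0],"dr": [0,0,0]},
    {"grip": -1,"dp": [0,0,0],"dr": [0,0,0]},
  ],
)

```text
time: 6.8
ee_pos: [474.6, -235.5, 191.6]
orientation: [0.361, 3.115, -0.004]
force: [0.4, 1.6, -0.1]
width: 0.96
```

```bash
python3 - <<'E'
from h import *
plan([475,-233,190],168)
c,p,d=grab("wrist","w4")
for m in blobs(p,"blue",500):
    v,u=np.nonzero(m); P=pts(c,np.c_[u,v],d[v,u])
    print(m.sum(),np.median(P,0),rect(c,m,15))
E
```

```text
at [ 474.6 -235.5  191.6] phi 166.76 tilt 0.39 w 90.3 F [ 0.4  1.6 -0.1] t 6.8 q7 1.82
([0.2, 2.5, 1.5], [-0.002, 0.006, -0.022])
2318 [ 427.06976596 -344.54140568   12.2050011 ] (423.66925048828125, -343.7330627441406, 68.89756774902344, 50.72917938232422, -18.7021484375)
3908 [ 454.86751434 -228.61328238   16.10770434] (467.2331848144531, -231.60897827148438, 91.06117248535156, 64.44047546386719, -11.8284912109375)
```

View pics/w4.png

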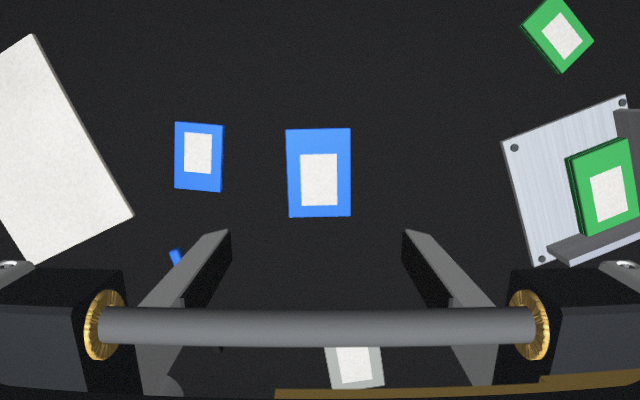

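```bash
python3 - <<'E'
from h import *
plan([467.2,-231.6,50],168.2)
E
```

```text
at [ 474.6 -235.4  191.6] phi 166.77 tilt 0.39 w 92.7 F [-0.8 -0.4  0.9] t 6.85 q7 1.82
([2.2, 0.6, 35.4], [-0.001, 0.002, -0.006])
([2.2, 0.6, 35.4], [-0.001, 0.002, -0.006])
([2.1, 0.6, 35.4], [-0.001, 0.002, -0.006])
([2.1, 0.6, 35.4], [-0.001, 0.002, -0.006])
```

carry_out(
  motion=[
    {"grip": -1,"dp": [2,0.6,35],"dr": [0,0.002,-0.006]},
    {"grip": -1,"dp": [2,0.6,35],"dr": [0,0.002,-0.006]},
    {"grip": -1,"dp": [2,0.6,35],"dr": [0,0.002,-0.006]},
    {"grip": -1,"dp": [2,0.6,25],"dr": [0,0,-0.006]},
    {"grip": -1,"dp": [0,0,10],"dr": [0,0,0]},
    {"grip": -1,"dp": [0,0,0],"dr": [0,0,0]},
  ],
)

```text
time: 7.35
ee_pos: [469.8, -225.4, 47.5]
orientation: [0.323, 3.12, -0.001]
force: [0.6, 0.9, 1.1]
width: 1.0
```

```bash
python3 - <<'E'
from h import *
plan([467.2,-231.6,4],168.2)
E
```

```text
at [ 469.8 -225.4   47.5] phi 168.17 tilt 0.27 w 94.0 F [0.6 0.9 1.1] t 7.35 q7 1.96
([0.7, -3.3, 21.7], [-0.0, 0.002, -0.0])
([0.7, -3.3, 21.7], [-0.0, 0.002, -0.0])
```

carry_out(
  motion=[
    {"grip": -1,"dp": [0.7,-4,18],"dr": [0,0.002,0]},
    {"grip": -1,"dp": [0.7,-4,16],"dr": [0,0,0]},
    {"grip": -1,"dp": [0,0,6],"dr": [0,0,0]},
    {"grip": -1,"dp": [0,0,0],"dr": [0,0,0]},
  ],
)

```text
time: 7.68
ee_pos: [470.0, -231.1, 9.9]
orientation: [0.322, 3.119, 0.0]
force: [-0.1, 0.4, 0.8]
width: 1.003
```

```bash
python3 - <<'E'
from h import *
plan([467.2,-231.6,4],168.2)
E
```

```text
at [ 470.  -231.1    9.9] phi 168.21 tilt 0.35 w 94.3 F [-0.1  0.4  0.8] t 7.68 q7 2.02
([2.7, -1.0, 5.9], [0.001, 0.006, 0.0])
```

carry_out(
  motion=[
    {"grip": -1,"dp": [2.5,-1,4.5],"dr": [0,0.006,0]},
    {"grip": -1,"dp": [0,0,1],"dr": [0,0,0]},
    {"grip": -0.2,"dp": [0,0,0],"dr": [0,0,0]},
    {"grip": 0.2,"dp": [0,0,0],"dr": [0,0,0]},
    {"grip": 1,"dp": [0,0,0],"dr": [0,0,0]},
    {"grip": 1,"dp": [0,0,0],"dr": [0,0,0]},
  ],
  grip_force=12,
)

```text
time: 8.18
ee_pos: [470.5, -231.2, 8.7]
orientation: [0.321, 3.12, 0.001]
force: [0.2, 0.5, -0.2]
width: 0.751
```

carry_out(
  motion=[
    {"grip": 1,"dp": [0,0,0],"dr": [0,0,0]},
    {"grip": 1,"dp": [0,0,0],"dr": [0,0,0]},
    {"grip": 1,"dp": [0,0,0],"dr": [0,0,0]},
  ],
)

```text
time: 8.43
ee_pos: [470.7, -231.2, 9.2]
orientation: [0.321, 3.119, 0.001]
force: [0.7, -1.4, -0.6]
width: 0.677
```

```bash
python3 - <<'E'
from h import *
plan([467.2,-231.6,60],168.2)
E
```

```text
at [ 470.7 -231.2    9.2] phi 168.23 tilt 0.35 w 63.6 F [ 0.7 -1.4 -0.6] t 8.43 q7 2.02
([1.5, -0.5, -25.4], [0.001, 0.003, 0.0])
([1.6, -0.5, -25.4], [0.001, 0.003, 0.0])
```

carry_out(
  motion=[
    {"grip": 1,"dp": [0,0,0],"dr": [0,0,0]},
    {"grip": 1,"dp": [0,0,-5],"dr": [0,0,0]},
    {"grip": 1,"dp": [0,0,-10],"dr": [0,0,0]},
    {"grip": 1,"dp": [0,0,-20],"dr": [0,0,0]},
    {"grip": 1,"dp": [0,0,-20],"dr": [0,0,0]},
    {"grip": 1,"dp": [0,0,-10],"dr": [0,0,0]},
    {"grip": 1,"dp": [0,0,0],"dr": [0,0,0]},
  ],
  grip_force=25,
)

```text
time: 9.02
ee_pos: [469.0, -231.5, 78.6]
orientation: [0.324, 3.121, 0.001]
force: [0.1, -0.7, -1.0]
width: 0.68
```

```bash
python3 - <<'E'
from h import *
plan(j2w(4,0,110),188.65)
c,p,d=grab("wrist","w5")
cv2.imwrite("pics/w5z.png",cv2.resize(p[100:400,150:500,::-1],None,fx=2,fy=2))
c,p,d=grab("side","s5")
cv2.imwrite("pics/s5z.png",cv2.resize(p[150:350,150:450,::-1],None,fx=2.5,fy=2.5))
E
```

```text
at [ 469.  -231.5   78.6] phi 168.16 tilt 0.2 w 63.9 F [ 0.1 -0.7 -1. ] t 9.02 q7 1.95
([-3.0, 40.2, -4.4], [0.0, 0.001, -0.051])
([-5.0, 40.0, -4.4], [0.0, 0.001, -0.051])
([-7.1, 39.7, -4.4], [0.0, 0.001, -0.051])
([-9.1, 39.3, -4.5], [0.0, 0.001, -0.051])
([-11.1, 38.8, -4.5], [0.0, 0.001, -0.051])
([-13.0, 38.2, -4.5], [0.0, 0.001, -0.051])
([-15.0, 37.5, -4.5], [0.0, 0.001, -0.051])
```

View pics/w5z.png

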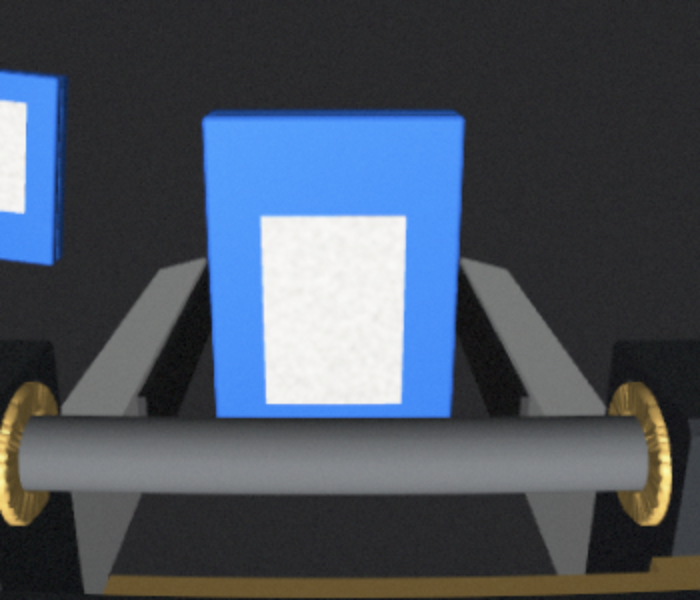

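View pics/s5z.png

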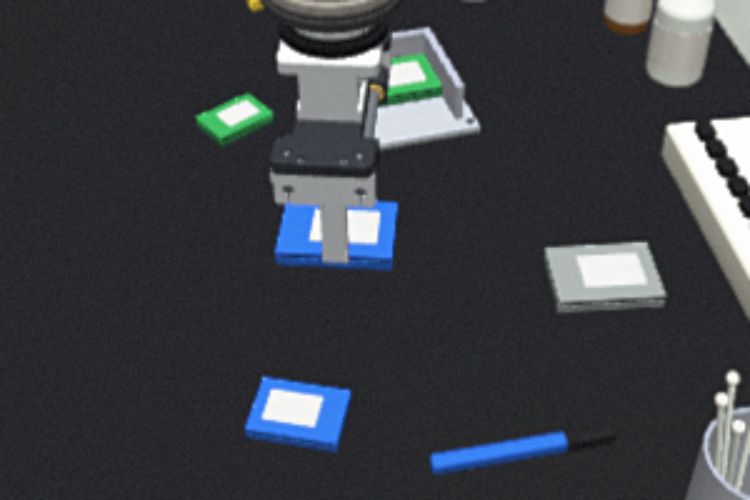

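carry_out(
  motion=[
    {"grip": 1,"dp": [-2,20,-6],"dr": [0,0,-0.03]},
    {"grip": 1,"dp": [-4,32,-5],"dr": [0,0,-0.05]},
    {"grip": 1,"dp": [-7,39,-4],"dr": [0,0,-0.05]},
    {"grip": 1,"dp": [-9,39,-4],"dr": [0,0,-0.05]},
    {"grip": 1,"dp": [-11,39,-4],"dr": [0,0,-0.05]},
    {"grip": 1,"dp": [-13,38,-4],"dr": [0,0,-0.05]},
    {"grip": 1,"dp": [-15,25,0],"dr": [0,0,-0.04]},
    {"grip": 1,"dp": [-5,10,0],"dr": [0,0,-0.02]},
  ],
)

```text
time: 9.78
ee_pos: [546.4, 16.1, 97.5]
orientation: [0.22, -3.127, -0.0]
force: [0.0, -0.0, -1.6]
width: 0.676
```

```bash
python3 - <<'E'
from h import *
st(); plan(j2w(9,-2,80),188.65)
E
```

```text
jig [ -0.2 -23.4] z 97.5 F jig [ 0. -0.] -1.6 w 63.6 t 9.78
at [546.4  16.1  97.5] phi -171.94 tilt 0.37 w 63.6 F [ 0.  -0.  -1.6] t 9.78 q7 1.73
([-9.1, 21.5, 17.4], [0.001, -0.006, -0.01])
```

carry_out(
  motion=[
    {"grip": 1,"dp": [-4,12,5],"dr": [0,-0.003,-0.005]},
    {"grip": 1,"dp": [-4,7,10],"dr": [0,-0.003,-0.005]},
    {"grip": 1,"dp": [0,0,15],"dr": [0,0,0]},
    {"grip": 1,"dp": [0,0,10],"dr": [0,0,0]},
    {"grip": 1,"dp": [0,0,0],"dr": [0,0,0]},
    {"grip": 1,"dp": [0,0,0],"dr": [0,0,0]},
  ],
)

```text
time: 10.28
ee_pos: [549.0, 37.4, 49.3]
orientation: [0.236, -3.127, 0.001]
force: [-0.5, -0.2, -1.2]
width: 0.677
```

```bash
python3 - <<'E'
from h import *
st(); plan(j2w(9,-2,33),188.65)
c,p,d=grab("wrist","w6")
E
```

```text
jig [ 5.6 -2.8] z 49.3 F jig [-0.5 -0.1] -1.2 w 63.6 t 10.28
at [549.   37.4  49.3] phi -171.36 tilt 0.35 w 63.6 F [-0.5 -0.2 -1.2] t 10.28 q7 1.73
([-3.5, 0.8, 16.3], [-0.0, -0.006, -0.0])
```

View pics/w6.png

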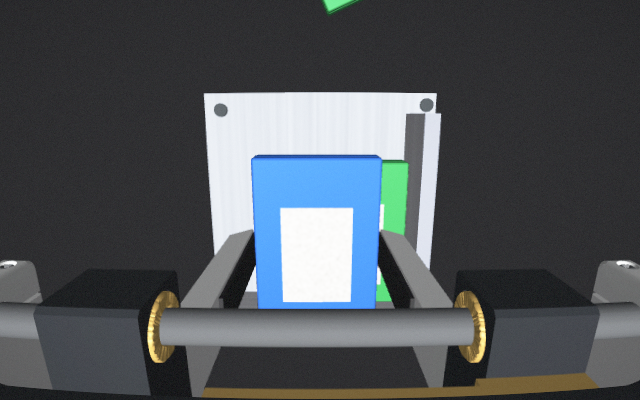

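carry_out(
  motion=[
    {"grip": 1,"dp": [-2,0,6],"dr": [0,-0.005,0]},
    {"grip": 1,"dp": [-1,0,6],"dr": [0,0,0]},
    {"grip": 1,"dp": [0,0,3],"dr": [0,0,0]},
    {"grip": 1,"dp": [0,0,1],"dr": [0,0,0]},
  ],
)

```text
time: 10.67
ee_pos: [553.0, 35.8, 33.3]
orientation: [-0.231, 3.131, -0.0]
force: [-0.1, -0.0, -1.7]
width: 0.677
```

```bash
python3 - <<'E'
from h import *
st()
E
```

```text
jig [ 9.3 -4.9] z 33.3 F jig [-0.1 -0. ] -1.7 w 63.6 t 10.67
```

carry_out(
  motion=[
    {"grip": 1,"dp": [0,0,2],"dr": [0,0,0]},
    {"grip": 1,"dp": [0,0,2],"dr": [0,0,0]},
  ],
)

```text
time: 10.83
ee_pos: [553.4, 35.6, 29.6]
orientation: [-0.23, 3.131, -0.0]
force: [-7.4, -0.5, 31.7]
width: 0.677
```

```bash
python3 - <<'E'
from h import *
st()
E
```

```text
jig [ 9.6 -5.2] z 29.6 F jig [-7.4  0.6] 31.7 w 63.6 t 10.83
```

carry_out(
  motion=[
    {"grip": 1,"dp": [0,0,-0.5],"dr": [0,0,0]},
  ],
)

```text
time: 10.92
ee_pos: [553.5, 35.6, 30.2]
orientation: [-0.23, 3.13, 0.0]
force: [0.4, 0.1, -2.6]
width: 0.674
```

carry_out(
  motion=[
    {"grip": -0.46,"dp": [0,0,0],"dr": [0,0,0]},
    {"grip": -0.46,"dp": [0,0,0],"dr": [0,0,0]},
    {"grip": -0.46,"dp": [0,0,0],"dr": [0,0,0]},
  ],
)

```text
time: 11.17
ee_pos: [554.0, 35.8, 30.6]
orientation: [-0.23, 3.129, 0.001]
force: [-0.0, -0.4, -0.6]
width: 0.731
```

```bash
python3 - <<'E'
from h import *
st()
E
```

```text
jig [10.3 -5.1] z 30.6 F jig [-0.1 -0.3] -0.6 w 68.7 t 11.17
```

carry_out(
  motion=[
    {"grip": -0.46,"dp": [0,0,-12],"dr": [0,0,0]},
    {"grip": -0.4,"dp": [0,0,-20],"dr": [0,0,0]},
    {"grip": 1,"dp": [0,-25,-5],"dr": [0,0,0]},
    {"grip": 1,"dp": [0,-30,0],"dr": [0,0,0]},
    {"grip": 1,"dp": [0,-5,0],"dr": [0,0,0]},
    {"grip": 1,"dp": [0,0,0],"dr": [0,0,0]},
    {"grip": 1,"dp": [0,0,0],"dr": [0,0,0]},
  ],
)

```text
time: 11.75
ee_pos: [563.8, -24.6, 74.0]
orientation: [-0.233, 3.127, 0.001]
force: [-0.6, 0.2, -1.7]
width: 0.38
```

```bash
python3 - <<'E'
from h import *
st(); plan(j2w(8,-65,26),188.65)
E
```

```text
jig [ 10.9 -66.3] z 74.0 F jig [-0.6  0.3] -1.7 w 35.7 t 11.75
at [563.8 -24.6  74. ] phi -171.48 tilt 0.34 w 35.7 F [-0.6  0.2 -1.7] t 11.75 q7 1.83
([1.6, 0.7, 24.0], [-0.0, 0.003, -0.001])
([1.5, 0.7, 24.0], [-0.0, 0.003, -0.001])
```

carry_out(
  motion=[
    {"grip": 1,"dp": [1,-3,0],"dr": [0,0.003,0]},
    {"grip": 1,"dp": [0,-2,0],"dr": [0,0,0]},
    {"grip": 1,"dp": [0,0,10],"dr": [0,0,0]},
    {"grip": 1,"dp": [0,-1,15],"dr": [0,0,0]},
    {"grip": 1,"dp": [0,0,12],"dr": [0,0,0]},
    {"grip": 1,"dp": [0,0,3],"dr": [0,0,0]},
    {"grip": 1,"dp": [0,0,0],"dr": [0,0,0]},
  ],
)

```text
time: 12.33
ee_pos: [563.1, -26.6, 30.6]
orientation: [-0.241, 3.131, 0.002]
force: [0.2, 0.1, 0.2]
width: 0.005
```

```bash
python3 - <<'E'
from h import *
st(); plan(j2w(8,-30,26),188.65)
c,p,d=grab("wrist","w7")
E
```

```text
jig [  9.9 -68.2] z 30.6 F jig [0.2 0.1] 0.2 w 0.5 t 12.33
at [563.1 -26.6  30.6] phi -171.2 tilt 0.13 w 0.5 F [0.2 0.1 0.2] t 12.33 q7 1.87
([1.8, 38.2, 4.6], [0.001, 0.002, 0.003])
```

View pics/w7.png

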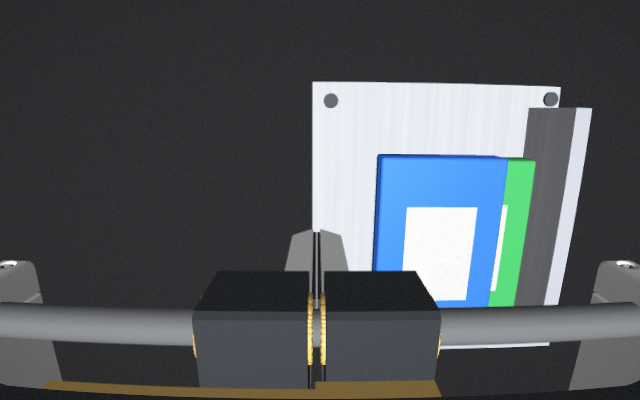

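carry_out(
  motion=[
    {"grip": 1,"dp": [1,6,3],"dr": [0,0,0]},
    {"grip": 1,"dp": [0,6,2],"dr": [0,0,0]},
    {"grip": 1,"dp": [0,6,0],"dr": [0,0,0]},
    {"grip": 1,"dp": [0,5,0],"dr": [0,0,0]},
    {"grip": 1,"dp": [0,4,0],"dr": [0,0,0]},
    {"grip": 1,"dp": [0,3,0],"dr": [0,0,0]},
    {"grip": 1,"dp": [0,2,0],"dr": [0,0,0]},
    {"grip": 1,"dp": [0,0,0],"dr": [0,0,0]},
  ],
)

```text
time: 13.05
ee_pos: [557.4, 9.6, 26.9]
orientation: [-0.243, 3.128, 0.003]
force: [-0.0, -0.1, -0.6]
width: 0.002
```

```bash
python3 - <<'E'
from h import *
st(); plan(j2w(8,-25,26),188.65)
E
```

```text
jig [  9.7 -31.5] z 26.9 F jig [-0.  -0.1] -0.6 w 0.2 t 13.05
at [557.4   9.6  26.9] phi -171.12 tilt 0.24 w 0.2 F [-0.  -0.1 -0.6] t 13.05 q7 1.81
([1.7, 6.5, 0.9], [0.002, 0.004, 0.004])
```

carry_out(
  motion=[
    {"grip": 1,"dp": [0,1.5,0],"dr": [0,0,0]},
    {"grip": 1,"dp": [0,1.5,0],"dr": [0,0,0]},
    {"grip": 1,"dp": [0,1.5,0],"dr": [0,0,0]},
    {"grip": 1,"dp": [0,1,0],"dr": [0,0,0]},
  ],
)

```text
time: 13.38
ee_pos: [556.8, 14.7, 27.3]
orientation: [-0.241, 3.128, 0.002]
force: [0.6, -0.5, -0.3]
width: 0.007
```

```bash
python3 - <<'E'
from h import *
st()
E
```

```text
jig [  9.9 -26.4] z 27.3 F jig [ 0.5 -0.6] -0.3 w 0.6 t 13.38
```

carry_out(
  motion=[
    {"grip": 1,"dp": [0,1,0],"dr": [0,0,0]},
    {"grip": 1,"dp": [0,1,0],"dr": [0,0,0]},
  ],
)

```text
time: 13.55
ee_pos: [556.6, 16.7, 27.3]
orientation: [-0.241, 3.128, 0.002]
force: [-0.9, -0.8, -0.4]
width: 0.005
```

```bash
python3 - <<'E'
from h import *
st()
E
```

```text
jig [  9.9 -24.4] z 27.3 F jig [-1.  -0.6] -0.4 w 0.4 t 13.55
```

carry_out(
  motion=[
    {"grip": 1,"dp": [0,0.8,0],"dr": [0,0,0]},
    {"grip": 1,"dp": [0,0.6,0],"dr": [0,0,0]},
  ],
)

```text
time: 13.72
ee_pos: [556.1, 17.1, 27.3]
orientation: [-0.24, 3.128, 0.001]
force: [0.2, -5.4, 1.4]
width: 0.006
```

```bash
python3 - <<'E'
from h import *
st()
c,p,d=grab("wrist","w8")
cv2.imwrite("pics/w8z.png",cv2.resize(p[70:370,250:600,::-1],None,fx=2,fy=2))
E
```

```text
jig [  9.5 -23.9] z 27.3 F jig [-0.6 -5.4] 1.4 w 0.5 t 13.72
```

View pics/w8z.png

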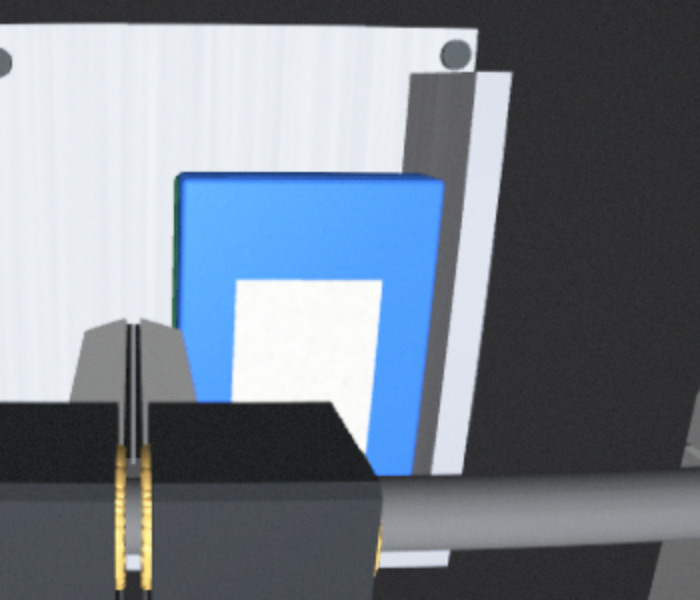

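carry_out(
  motion=[
    {"grip": 1,"dp": [0,-6,0],"dr": [0,0,0]},
    {"grip": 1,"dp": [0,-3,-20],"dr": [0,0,0]},
    {"grip": 0.36,"dp": [15,5,-20],"dr": [0,0,0]},
    {"grip": 0.36,"dp": [30,20,0],"dr": [0,0,0]},
    {"grip": 0.36,"dp": [25,15,0],"dr": [0,0,0]},
    {"grip": 0.36,"dp": [0,0,0],"dr": [0,0,0]},
    {"grip": 0.36,"dp": [0,0,0],"dr": [0,0,0]},
  ],
)

```text
time: 14.35
ee_pos: [480.2, 36.2, 68.3]
orientation: [-0.237, 3.128, 0.002]
force: [-0.3, -0.2, 0.8]
width: 0.307
```

```bash
python3 - <<'E'
from h import *
st(); plan(j2w(-62,17,26),188.65)
E
```

```text
jig [-62.7   6.3] z 68.3 F jig [-0.3 -0.2] 0.8 w 28.8 t 14.35
at [480.2  36.2  68.3] phi -171.33 tilt 0.28 w 28.8 F [-0.3 -0.2  0.8] t 14.35 q7 1.68
([-0.2, 5.3, 21.1], [0.001, 0.002, 0.0])
([-0.3, 5.3, 21.1], [0.001, 0.002, 0.0])
```

carry_out(
  motion=[
    {"grip": 0.36,"dp": [1,5,16],"dr": [0,0.002,0]},
    {"grip": 0.36,"dp": [1,5,16],"dr": [0,0,0]},
    {"grip": 0.36,"dp": [0,0,8],"dr": [0,0,0]},
    {"grip": 0.36,"dp": [0,0,2],"dr": [0,0,0]},
    {"grip": 0.36,"dp": [0,0,0],"dr": [0,0,0]},
  ],
)

```text
time: 14.77
ee_pos: [480.1, 45.4, 25.8]
orientation: [-0.236, 3.127, 0.004]
force: [-0.5, 0.2, -0.6]
width: 0.322
```

```bash
python3 - <<'E'
from h import *
st(); plan(j2w(-47,17,26),188.65)
E
```

```text
jig [-61.4  15.5] z 25.8 F jig [-0.5  0.3] -0.6 w 30.3 t 14.77
at [480.1  45.4  25.8] phi -171.36 tilt 0.38 w 30.3 F [-0.5  0.2 -0.6] t 14.77 q7 1.7
([-14.4, 1.5, -0.1], [0.002, 0.006, -0.0])
```

Now I'll push toward the far stop. Contact at home is expected with the TCP at about jig x = -45.

carry_out(
  motion=[
    {"grip": 0.36,"dp": [-3,0,0],"dr": [0,0.003,0]},
    {"grip": 0.36,"dp": [-3,0,0],"dr": [0,0,0]},
    {"grip": 0.36,"dp": [-3,0,0],"dr": [0,0,0]},
    {"grip": 0.36,"dp": [-2,0,0],"dr": [0,0,0]},
    {"grip": 0.36,"dp": [-1,0,0],"dr": [0,0,0]},
    {"grip": 0.36,"dp": [-1,0,0],"dr": [0,0,0]},
  ],
)

```text
time: 15.27
ee_pos: [496.4, 46.1, 27.7]
orientation: [-0.233, 3.128, 0.003]
force: [-1.2, -0.4, -1.4]
width: 0.32
```

```bash
python3 - <<'E'
from h import *
st()
E
```

```text
jig [-45.2  13.8] z 27.7 F jig [-1.3 -0.3] -1.4 w 30.1 t 15.27
```

carry_out(
  motion=[
    {"grip": 0.36,"dp": [-0.7,0,0],"dr": [0,0,0]},
    {"grip": 0.36,"dp": [-0.6,0,0],"dr": [0,0,0]},
  ],
)

```text
time: 15.43
ee_pos: [496.9, 46.2, 27.7]
orientation: [-0.233, 3.13, 0.003]
force: [-5.8, -0.2, 4.6]
width: 0.319
```

```bash
python3 - <<'E'
from h import *
st()
E
```

```text
jig [-44.7  13.7] z 27.7 F jig [-5.8  0.7] 4.6 w 29.9 t 15.43
```

carry_out(
  motion=[
    {"grip": 0.36,"dp": [6,0,0],"dr": [0,0,0]},
    {"grip": 0,"dp": [8,0,-35],"dr": [0,0,0]},
    {"grip": -1,"dp": [0,0,-40],"dr": [0,0,0]},
    {"grip": -1,"dp": [0,20,-30],"dr": [0,0,0]},
  ],
)

```text
time: 15.77
ee_pos: [474.8, 59.6, 129.6]
orientation: [0.227, -3.125, 0.005]
force: [0.9, -0.2, 0.6]
width: 0.497
```

```bash
python3 - <<'E'
from h import *
plan([452,275,190],195)
c,p,d=grab("wrist","w9")
E
```

```text
at [474.8  59.6 129.6] phi -171.7 tilt 0.48 w 46.7 F [ 0.9 -0.2  0.6] t 15.77 q7 1.56
([-1.3, 36.1, -10.2], [-0.0, -0.001, -0.019])
([-2.1, 36.0, -10.1], [-0.0, -0.001, -0.019])
([-2.8, 36.0, -10.1], [-0.0, -0.001, -0.019])
([-3.5, 35.9, -10.1], [-0.0, -0.001, -0.019])
([-4.2, 35.8, -10.1], [-0.0, -0.001, -0.019])
([-4.9, 35.8, -10.1], [-0.0, -0.001, -0.019])
```

View pics/w9.png

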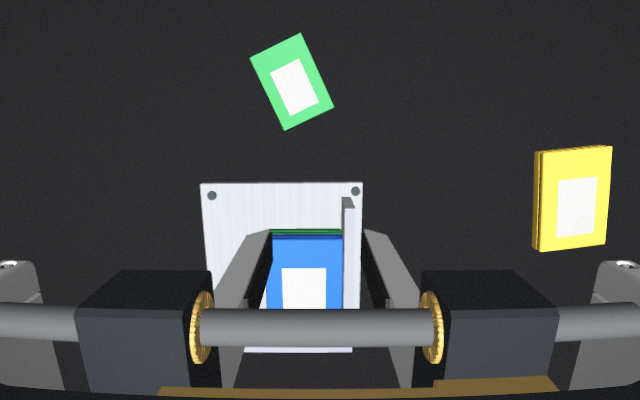

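carry_out(
  motion=[
    {"grip": -1,"dp": [-1,36,-10],"dr": [0,0,-0.019]},
    {"grip": -1,"dp": [-2,36,-10],"dr": [0,0,-0.019]},
    {"grip": -1,"dp": [-3,36,-10],"dr": [0,0,-0.019]},
    {"grip": -1,"dp": [-3,36,-10],"dr": [0,0,-0.019]},
    {"grip": -1,"dp": [-4,30,-10],"dr": [0,0,-0.019]},
    {"grip": -1,"dp": [-4,15,0],"dr": [0,0,-0.019]},
    {"grip": -1,"dp": [0,0,0],"dr": [0,0,0]},
    {"grip": -1,"dp": [0,0,0],"dr": [0,0,0]},
  ],
)

```text
time: 16.48
ee_pos: [455.3, 264.3, 191.2]
orientation: [-0.419, 3.105, 0.012]
force: [-0.7, -0.5, -0.2]
width: 1.002
```

```bash
python3 - <<'E'
from h import *
c,p,d=grab("wrist","w10")
for m in blobs(p,"yellow",500):
    v,u=np.nonzero(m); P=pts(c,np.c_[u,v],d[v,u])
    r=rect(c,m,15);print(m.sum(),np.median(P,0),r)
plan([r[0],r[1],50],180+r[4])
E
```

```text
3804 [431.26683599 282.16089968  16.11793289] (443.58892822265625, 285.648193359375, 90.68702697753906, 64.08306884765625, 14.997623443603516)
at [455.3 263.9 191. ] phi -164.67 tilt 0.62 w 94.2 F [-0.3  0.3  0.1] t 16.53 q7 1.25
([1.7, 5.8, 35.3], [0.002, 0.002, 0.001])
([1.6, 5.8, 35.3], [0.002, 0.002, 0.001])
([1.6, 5.9, 35.3], [0.002, 0.002, 0.001])
([1.5, 5.9, 35.3], [0.002, 0.002, 0.001])
```

View pics/w10.png

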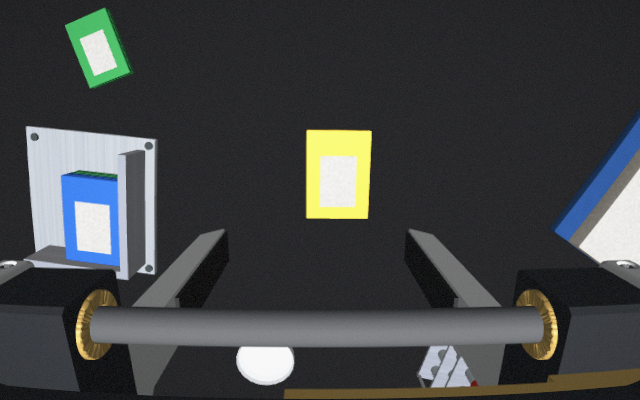

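carry_out(
  motion=[
    {"grip": -1,"dp": [1.5,5,35],"dr": [0.002,0.002,0]},
    {"grip": -1,"dp": [1.5,5,35],"dr": [0.002,0.002,0]},
    {"grip": -1,"dp": [1.5,5,35],"dr": [0.002,0.002,0]},
    {"grip": -1,"dp": [1.5,4,25],"dr": [0.002,0.002,0]},
    {"grip": -1,"dp": [0,0,10],"dr": [0,0,0]},
    {"grip": -1,"dp": [0,0,0],"dr": [0,0,0]},
  ],
)

```text
time: 17.03
ee_pos: [448.0, 271.7, 45.3]
orientation: [-0.397, 3.112, -0.006]
force: [0.1, -0.1, -1.0]
width: 0.999
```

```bash
python3 - <<'E'
from h import *
plan([443.6,285.6,6],195)
E
```

```text
at [448.  271.7  45.3] phi -165.44 tilt 0.31 w 93.9 F [ 0.1 -0.1 -1. ] t 17.03 q7 1.27
([0.4, 7.4, 19.6], [-0.002, 0.002, -0.004])
([0.4, 7.3, 19.6], [-0.002, 0.002, -0.004])
```

carry_out(
  motion=[
    {"grip": -1,"dp": [2,8,0],"dr": [0,0.002,-0.004]},
    {"grip": -1,"dp": [2,7,12],"dr": [0,0,-0.004]},
    {"grip": -1,"dp": [1,2,16],"dr": [0,0,0]},
    {"grip": -1,"dp": [0,0,8],"dr": [0,0,0]},
    {"grip": -1,"dp": [0,0,0],"dr": [0,0,0]},
  ],
)

```text
time: 17.45
ee_pos: [440.1, 285.8, 9.1]
orientation: [-0.403, 3.111, -0.005]
force: [-1.3, 0.1, 0.2]
width: 1.002
```

```bash
python3 - <<'E'
from h import *
plan([443.6,285.6,6],195)
E
```

```text
at [440.1 285.8   9.1] phi -165.24 tilt 0.32 w 94.2 F [-1.3  0.1  0.2] t 17.45 q7 1.25
([-3.3, -1.1, 3.1], [-0.004, 0.004, -0.004])
```

carry_out(
  motion=[
    {"grip": -1,"dp": [-3,-1,3],"dr": [-0.004,0.004,-0.004]},
    {"grip": -1,"dp": [-1,0,1],"dr": [0,0,0]},
    {"grip": -0.2,"dp": [0,0,0],"dr": [0,0,0]},
    {"grip": 0.2,"dp": [0,0,0],"dr": [0,0,0]},
    {"grip": 1,"dp": [0,0,0],"dr": [0,0,0]},
    {"grip": 1,"dp": [0,0,0],"dr": [0,0,0]},
    {"grip": 1,"dp": [0,0,0],"dr": [0,0,0]},
    {"grip": 1,"dp": [0,0,0],"dr": [0,0,0]},
  ],
  grip_force=12,
)

```text
time: 18.12
ee_pos: [446.5, 286.6, 7.5]
orientation: [-0.409, 3.112, 0.005]
force: [0.3, 0.5, -1.1]
width: 0.677
```

carry_out(
  motion=[
    {"grip": 1,"dp": [0,0,0],"dr": [0,0,0]},
    {"grip": 1,"dp": [0,0,0],"dr": [0,0,0]},
  ],
  grip_force=25,
)

```text
time: 18.28
ee_pos: [446.4, 286.6, 7.6]
orientation: [-0.409, 3.112, 0.005]
force: [-0.3, -1.0, -1.5]
width: 0.678
```

```bash
python3 - <<'E'
from h import *
plan([443.6,285.6,70],195)
E
```

```text
at [446.4 286.6   7.6] phi -165.03 tilt 0.25 w 63.7 F [-0.3 -1.  -1.5] t 18.28 q7 1.27
([1.4, -0.0, -31.2], [0.001, 0.002, -0.0])
([1.4, -0.1, -31.2], [0.001, 0.002, -0.0])
```

carry_out(
  motion=[
    {"grip": 1,"dp": [0,0,-5],"dr": [0,0,0]},
    {"grip": 1,"dp": [0,0,-12],"dr": [0,0,0]},
    {"grip": 1,"dp": [0,0,-25],"dr": [0,0,0]},
    {"grip": 1,"dp": [0,0,-30],"dr": [0,0,0]},
    {"grip": 1,"dp": [0,0,-20],"dr": [0,0,0]},
    {"grip": 1,"dp": [0,0,-5],"dr": [0,0,0]},
  ],
)

```text
time: 18.78
ee_pos: [444.7, 284.7, 110.2]
orientation: [0.408, -3.114, -0.0]
force: [0.6, 0.5, 0.3]
width: 0.677
```

```bash
python3 - <<'E'
from h import *
plan(j2w(8,-4,115),188.65)
c,p,d=grab("wrist","w11")
E
```

```text
at [444.7 284.7 110.2] phi -165.06 tilt 0.04 w 63.6 F [0.6 0.5 0.3] t 18.78 q7 1.23
([-5.6, -38.2, -0.7], [0.0, -0.0, 0.016])
([-6.2, -38.1, -0.7], [0.0, -0.0, 0.016])
([-6.8, -38.0, -0.7], [0.0, -0.0, 0.016])
([-7.4, -37.9, -0.7], [0.0, -0.0, 0.016])
([-8.0, -37.8, -0.7], [0.0, -0.0, 0.016])
([-8.6, -37.6, -0.7], [0.0, -0.0, 0.016])
([-9.2, -37.5, -0.7], [0.0, -0.0, 0.016])
```

View pics/w11.png

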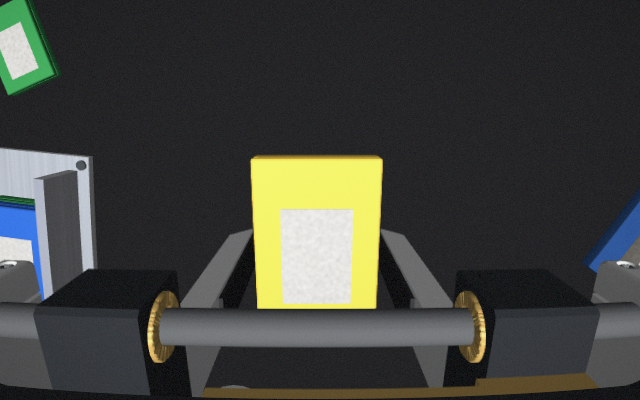

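carry_out(
  motion=[
    {"grip": 1,"dp": [-3,-20,-2],"dr": [0,0,0.01]},
    {"grip": 1,"dp": [-6,-32,-1],"dr": [0,0,0.016]},
    {"grip": 1,"dp": [-6,-38,-1],"dr": [0,0,0.016]},
    {"grip": 1,"dp": [-7,-38,-1],"dr": [0,0,0.016]},
    {"grip": 1,"dp": [-8,-38,-1],"dr": [0,0,0.016]},
    {"grip": 1,"dp": [-8,-38,-1],"dr": [0,0,0.016]},
    {"grip": 1,"dp": [-8,-25,0],"dr": [0,0,0.01]},
    {"grip": 1,"dp": [-5,-10,0],"dr": [0,0,0.005]},
  ],
)

```text
time: 19.5
ee_pos: [546.1, 57.0, 114.7]
orientation: [0.254, -3.13, -0.004]
force: [-0.0, 0.0, -1.1]
width: 0.681
```

```bash
python3 - <<'E'
from h import *
st();plan(j2w(8.5,-4,90),188.65)
E
```

```text
jig [ 5.7 17. ] z 114.7 F jig [0. 0.] -1.1 w 64.0 t 19.5
at [546.1  57.  114.7] phi -170.74 tilt 0.16 w 64.0 F [-0.   0.  -1.1] t 19.5 q7 1.66
([-2.6, -21.1, 24.7], [0.003, -0.001, 0.011])
```

carry_out(
  motion=[
    {"grip": 1,"dp": [-1,-12,0],"dr": [0.003,0,0.005]},
    {"grip": 1,"dp": [-1,-7,4],"dr": [0,0,0.005]},
    {"grip": 1,"dp": [0,-1,10],"dr": [0,0,0]},
    {"grip": 1,"dp": [0,0,12],"dr": [0,0,0]},
    {"grip": 1,"dp": [0,0,8],"dr": [0,0,0]},
    {"grip": 1,"dp": [0,0,0],"dr": [0,0,0]},
  ],
)

```text
time: 20.0
ee_pos: [549.8, 37.6, 75.3]
orientation: [0.238, -3.128, 0.001]
force: [-0.6, 0.2, -1.5]
width: 0.673
```

```bash
python3 - <<'E'
from h import *
st();plan(j2w(8.5,-4,47),188.65)
E
```

```text
jig [ 6.3 -2.7] z 75.3 F jig [-0.6  0.3] -1.5 w 63.3 t 20.0
at [549.8  37.6  75.3] phi -171.31 tilt 0.24 w 63.3 F [-0.6  0.2 -1.5] t 20.0 q7 1.71
([-2.3, -1.3, 28.3], [-0.0, -0.004, 0.001])
```

carry_out(
  motion=[
    {"grip": 1,"dp": [-1,-1.5,10],"dr": [0,-0.004,0]},
    {"grip": 1,"dp": [-1,-0.5,8],"dr": [0,0,0]},
    {"grip": 1,"dp": [0,0,6],"dr": [0,0,0]},
    {"grip": 1,"dp": [0,0,2],"dr": [0,0,0]},
    {"grip": 1,"dp": [0,0,0],"dr": [0,0,0]},
  ],
)

```text
time: 20.42
ee_pos: [550.4, 40.3, 46.6]
orientation: [0.247, -3.129, -0.001]
force: [0.8, 0.5, -0.9]
width: 0.676
```

```bash
python3 - <<'E'
from h import *
st();plan(j2w(8.5,-4,44),188.65)
E
```

```text
jig [ 7.4 -0.1] z 46.6 F jig [0.9 0.4] -0.9 w 63.5 t 20.42
at [550.4  40.3  46.6] phi -170.95 tilt 0.17 w 63.5 F [ 0.8  0.5 -0.9] t 20.42 q7 1.73
([-1.1, -3.9, 2.6], [0.001, -0.003, 0.007])
```

carry_out(
  motion=[
    {"grip": 1,"dp": [-0.5,-3,0],"dr": [0,-0.003,0.006]},
    {"grip": 1,"dp": [0,-2,0],"dr": [0,0,0]},
    {"grip": 1,"dp": [0,0,0.7],"dr": [0,0,0]},
  ],
)

```text
time: 20.67
ee_pos: [552.2, 35.4, 46.6]
orientation: [-0.238, 3.131, 0.002]
force: [0.9, 0.0, -0.4]
width: 0.677
```

```bash
python3 - <<'E'
from h import *
st();plan(j2w(8.5,-4,44),188.65)
E
```

```text
jig [ 8.4 -5.2] z 46.6 F jig [ 0.9 -0.1] -0.4 w 63.7 t 20.67
at [552.2  35.4  46.6] phi -171.3 tilt 0.09 w 63.7 F [ 0.9  0.  -0.4] t 20.67 q7 1.73
([-0.1, 1.2, 2.6], [0.001, 0.001, 0.001])
```

carry_out(
  motion=[
    {"grip": 1,"dp": [0,0,1],"dr": [0,0,0]},
    {"grip": 1,"dp": [0,0,1],"dr": [0,0,0]},
  ],
)

```text
time: 20.83
ee_pos: [552.7, 35.1, 45.1]
orientation: [-0.237, 3.13, 0.002]
force: [-0.1, 0.5, -1.1]
width: 0.678
```

carry_out(
  motion=[
    {"grip": 1,"dp": [0,0,0.8],"dr": [0,0,0]},
  ],
)

```text
time: 20.92
ee_pos: [552.8, 35.1, 44.4]
orientation: [-0.237, 3.13, 0.002]
force: [0.7, 0.5, -0.6]
width: 0.678
```

carry_out(
  motion=[
    {"grip": 1,"dp": [0,0,0.6],"dr": [0,0,0]},
  ],
)

```text
time: 21.0
ee_pos: [552.9, 35.1, 43.8]
orientation: [-0.237, 3.13, 0.002]
force: [-0.3, -0.3, -1.3]
width: 0.678
```

carry_out(
  motion=[
    {"grip": 1,"dp": [0,0,0.6],"dr": [0,0,0]},
  ],
)

```text
time: 21.08
ee_pos: [552.9, 35.1, 43.3]
orientation: [-0.237, 3.13, 0.002]
force: [-5.5, -0.8, 16.8]
width: 0.679
```

Touchdown at 17 N. I'll ease up and release.

carry_out(
  motion=[
    {"grip": 1,"dp": [0,0,-0.2],"dr": [0,0,0]},
    {"grip": -0.46,"dp": [0,0,0],"dr": [0,0,0]},
    {"grip": -0.46,"dp": [0,0,0],"dr": [0,0,0]},
    {"grip": -0.46,"dp": [0,0,0],"dr": [0,0,0]},
  ],
)

```text
time: 21.42
ee_pos: [553.2, 35.3, 43.6]
orientation: [-0.237, 3.129, 0.003]
force: [-0.1, 0.1, 0.1]
width: 0.729
```

carry_out(
  motion=[
    {"grip": -0.46,"dp": [0,0,-12],"dr": [0,0,0]},
    {"grip": -0.4,"dp": [0,0,-20],"dr": [0,0,0]},
    {"grip": 1,"dp": [0,-25,-5],"dr": [0,0,0]},
    {"grip": 1,"dp": [0,-32,0],"dr": [0,0,0]},
    {"grip": 1,"dp": [0,-8,0],"dr": [0,0,0]},
    {"grip": 1,"dp": [0,0,0],"dr": [0,0,0]},
    {"grip": 1,"dp": [0,0,0],"dr": [0,0,0]},
  ],
)

```text
time: 22.0
ee_pos: [563.9, -30.4, 86.9]
orientation: [-0.24, 3.127, 0.002]
force: [0.0, 0.6, -0.3]
width: 0.374
```

```bash
python3 - <<'E'
from h import *
st();plan(j2w(8,-68,41),188.65)
c,p,d=grab("wrist","w12")
E
```

```text
jig [ 10. -72.] z 86.9 F jig [0.1 0.6] -0.3 w 35.2 t 22.0
at [563.9 -30.4  86.9] phi -171.23 tilt 0.31 w 35.2 F [ 0.   0.6 -0.3] t 22.0 q7 1.84
([1.1, 2.0, 22.9], [0.001, 0.003, 0.001])
([1.1, 2.0, 22.9], [0.001, 0.003, 0.001])
```

View pics/w12.png

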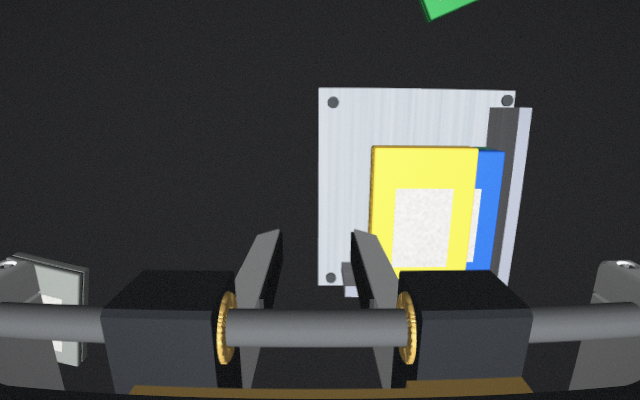

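carry_out(
  motion=[
    {"grip": 1,"dp": [1,0,0],"dr": [0,0.003,0]},
    {"grip": 1,"dp": [0,0,5],"dr": [0,0,0]},
    {"grip": 1,"dp": [0,0,12],"dr": [0,0,0]},
    {"grip": 1,"dp": [0,0,15],"dr": [0,0,0]},
    {"grip": 1,"dp": [0,0,9],"dr": [0,0,0]},
    {"grip": 1,"dp": [0,0,2],"dr": [0,0,0]},
    {"grip": 1,"dp": [0,0,0],"dr": [0,0,0]},
  ],
)

```text
time: 22.63
ee_pos: [561.6, -24.5, 38.8]
orientation: [0.251, -3.131, -0.004]
force: [-0.1, -0.2, -0.5]
width: 0.008
```

```bash
python3 - <<'E'
from h import *
st();plan(j2w(8,-30,41),188.65)
E
```

```text
jig [  8.7 -65.9] z 38.8 F jig [-0.1 -0.2] -0.5 w 0.7 t 22.63
at [561.6 -24.5  38.8] phi -170.84 tilt 0.16 w 0.7 F [-0.1 -0.2 -0.5] t 22.63 q7 1.86
([0.3, 35.9, -2.1], [0.003, -0.0, 0.009])
```

carry_out(
  motion=[
    {"grip": 1,"dp": [0,6,-1.5],"dr": [0.003,0,0.009]},
    {"grip": 1,"dp": [0,6,-1],"dr": [0,0,0]},
    {"grip": 1,"dp": [0,6,0],"dr": [0,0,0]},
    {"grip": 1,"dp": [0,5,0],"dr": [0,0,0]},
    {"grip": 1,"dp": [0,4,0],"dr": [0,0,0]},
    {"grip": 1,"dp": [0,3,0],"dr": [0,0,0]},
    {"grip": 1,"dp": [0,1,0],"dr": [0,0,0]},
    {"grip": 1,"dp": [0,0,0],"dr": [0,0,0]},
  ],
)

```text
time: 23.3
ee_pos: [557.1, 10.6, 43.1]
orientation: [-0.237, 3.131, -0.0]
force: [0.3, -0.5, -0.5]
width: 0.005
```

```bash
python3 - <<'E'
from h import *
st();plan(j2w(8,-25,41),188.65)
E
```

```text
jig [  9.5 -30.5] z 43.1 F jig [ 0.2 -0.5] -0.5 w 0.4 t 23.3
at [557.1  10.6  43.1] phi -171.34 tilt 0.1 w 0.4 F [ 0.3 -0.5 -0.5] t 23.3 q7 1.79
([1.5, 5.5, 2.1], [-0.0, 0.002, 0.0])
```

carry_out(
  motion=[
    {"grip": 1,"dp": [0,1.5,1],"dr": [0,0,0]},
    {"grip": 1,"dp": [0,1.5,1],"dr": [0,0,0]},
    {"grip": 1,"dp": [0,1.2,0],"dr": [0,0,0]},
    {"grip": 1,"dp": [0,1,0],"dr": [0,0,0]},
  ],
)

```text
time: 23.63
ee_pos: [557.3, 11.3, 43.0]
orientation: [-0.231, 3.129, -0.005]
force: [-1.1, -2.2, 1.6]
width: 0.006
```

```bash
python3 - <<'E'
from h import *
st()
E
```

```text
jig [  9.8 -29.8] z 43.0 F jig [-1.4 -2. ] 1.6 w 0.5 t 23.63
```

```bash
python3 - <<'E'
from h import *
s=manip.observe(); print(s["qpos"],s["ft_torque"],s["force"])
c,p,d=grab("wrist","w13")
cv2.imwrite("pics/w13z.png",cv2.resize(p[70:370,250:600,::-1],None,fx=2,fy=2))
c,p,d=grab("side","s13")
cv2.imwrite("pics/s13z.png",cv2.resize(p[120:270,200:400,::-1],None,fx=3.5,fy=3.5))
st()
E
```

```text
[-0.39350486  0.45552454  0.31884168  2.02115076 -0.21223543  0.69252762
  1.77645289] [-0.29750841  0.02883137 -0.01051141] [-1.06953793 -2.1892212   1.56573894]
jig [ 10.  -29.5] z 42.8 F jig [-0.4 -2. ] 4.4 w 0.5 t 23.73
```

View pics/w13z.png

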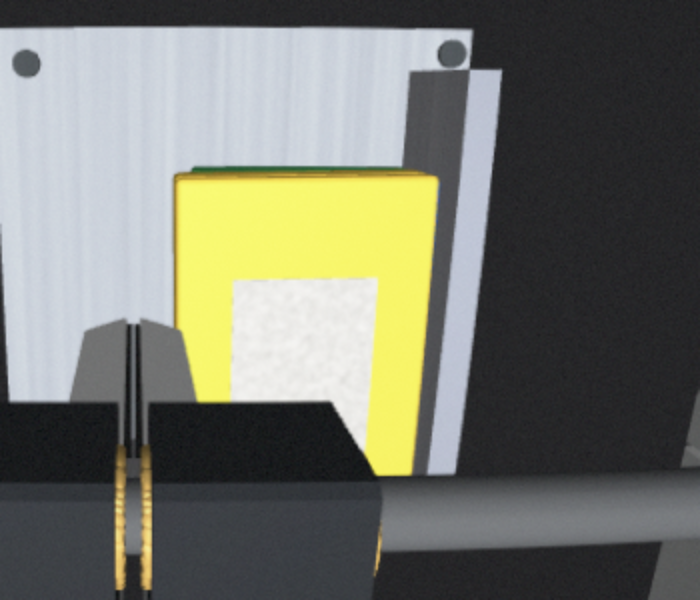

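View pics/s13z.png

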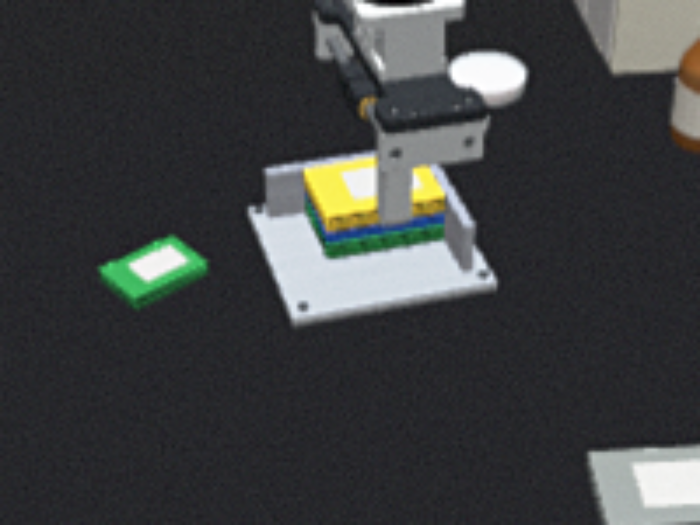

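```bash
python3 - <<'E'
from h import *
c,p,d=grab("wrist","w14")
for m in blobs(p,"yellow",500)[:1]:
    m=cv2.erode(m.astype(np.uint8),np.ones((5,5)))>0
    v,u=np.nonzero(m&(d>0)); P=pts(c,np.c_[u,v],d[v,u])
    j=w2j(P); A=np.c_[j,np.ones(len(j))]; s=np.linalg.lstsq(A,P[:,2],rcond=None)[0]
    print("slope x,y",s,"z mean",P[:,2].mean(), "extent",j.min(0),j.max(0), np.std(A@s-P[:,2]))
# corners visible near end: zoom px (176,175),(437,178)
uv=np.array([[176,175],[437,178]])/2+[250,70]
print(w2j(onplane(c,uv,51)))
uv=np.array([[468,70],[428,475]])/2+[250,70]; print("stop edge",w2j(onplane(c,uv,46)))
s=manip.observe();print(s["force"],s["ft_torque"]); st()
E
```

```text
slope x,y [ 4.40100613e-03 -8.63618759e-05  5.21526130e+01] z mean 52.08723540573707 extent [-38.34442155 -17.85220468] [41.45532299 44.88396455] 0.7686035131313356
[[-37.85686233 -18.27925023]
 [-37.23921581  45.0136613 ]]
stop edge [[-62.88815986  52.54031686]
 [ 46.27267381  53.45882177]]
[ 0.03086507 -4.49763545  5.55717724] [-0.8553404   0.15786511 -0.08208319]
jig [ 10.  -29.4] z 42.8 F jig [-0.6 -4.5] 5.6 w 0.6 t 23.78
```

```bash
python3 - <<'E'
from h import *
c,p,d=grab("scene","sc14")
cv2.imwrite("pics/sc14z.png",cv2.resize(p[150:300,240:440,::-1],None,fx=4,fy=4,interpolation=cv2.INTER_CUBIC))
c,p,d=grab("side","s14")
cv2.imwrite("pics/s14z.png",cv2.resize(p[150:230,250:350,::-1],None,fx=7,fy=7,interpolation=cv2.INTER_CUBIC))
E
```

View pics/sc14z.png

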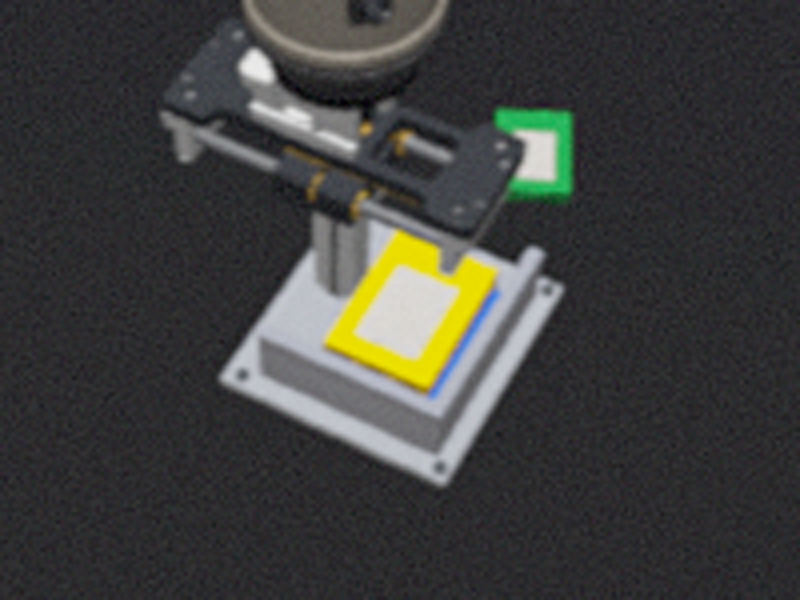

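View pics/s14z.png

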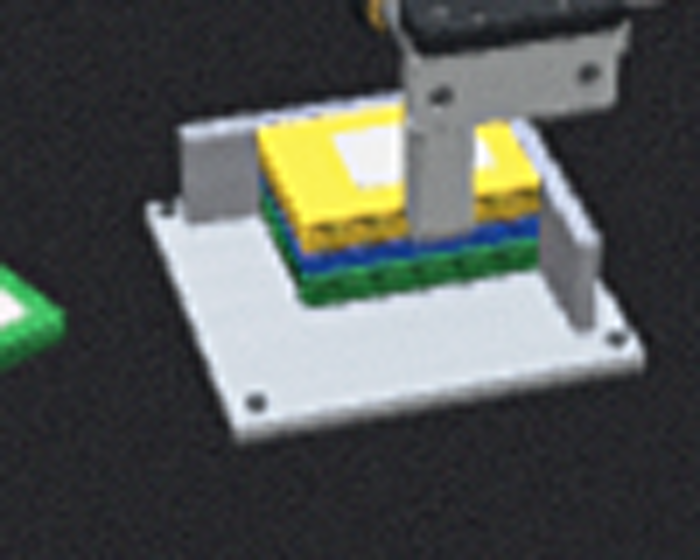

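carry_out(
  motion=[
    {"grip": 1,"dp": [0,-3,0],"dr": [0,0,0]},
    {"grip": 1,"dp": [0,-2,0],"dr": [0,0,0]},
    {"grip": 1,"dp": [0,0,0],"dr": [0,0,0]},
  ],
)

```text
time: 24.13
ee_pos: [558.0, 7.0, 42.4]
orientation: [-0.232, 3.13, -0.004]
force: [-0.2, -0.1, -0.5]
width: 0.002
```

```bash
python3 - <<'E'
from h import *
s=manip.observe();print(s["force"],s["ft_torque"]); st(); plan(j2w(8,-25,41),188.65)
c,p,d=grab("wrist","w15")
cv2.imwrite("pics/w15z.png",cv2.resize(p[70:370,250:600,::-1],None,fx=2,fy=2))
E
```

```text
[-0.16207392 -0.12650639 -0.49813283] [0.05538688 0.02995775 0.00066867]
jig [  9.9 -34.2] z 42.4 F jig [-0.2 -0.1] -0.5 w 0.2 t 24.13
at [558.    7.   42.4] phi -171.5 tilt 0.24 w 0.2 F [-0.2 -0.1 -0.5] t 24.13 q7 1.79
([1.9, 9.2, 1.4], [-0.003, 0.003, -0.003])
```

View pics/w15z.png

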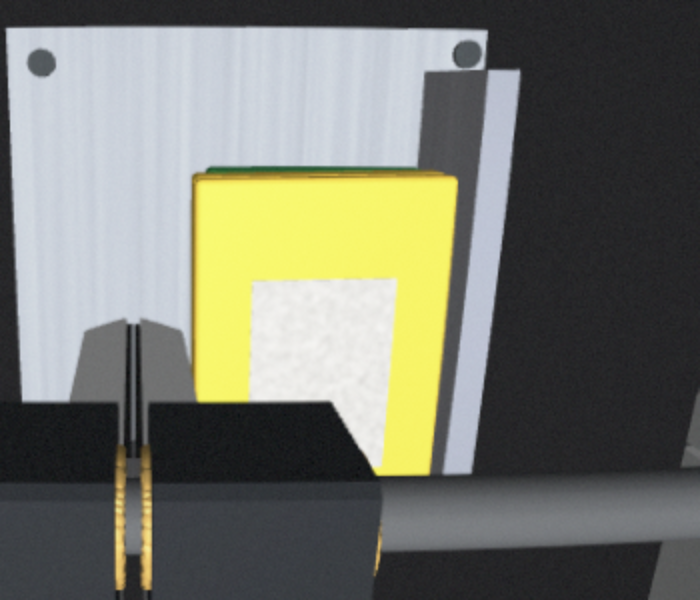

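```bash
python3 - <<'E'
from h import *
c,p,d=grab("scene","sc15")
cv2.imwrite("pics/sc15z.png",cv2.resize(p[180:260,290:390,::-1],None,fx=7.5,fy=7,interpolation=cv2.INTER_CUBIC))
for (u,v) in [(352,216),(352,214),(353,212),(351,208),(350,218),(350,222),(345,230),(325,215),(322,222)]:
    P=pts(c,[(u,v)],[d[v,u]]); print(u,v,np.round(P,1),np.round(w2j(P),1))
for m in blobs(p,"yellow",200)[:1]: print(np.round(rect(c,m,51),1)); 
st()
E
```

```text
352 216 [[514.3  51.7  49.2]] [[-26.6  16.6]]
352 214 [[569.8  86.5 141.5]] [[33.5 42.7]]
353 212 [[580.1  95.  165.3]] [[44.9 49.5]]
351 208 [[580.9  90.3 175. ]] [[45.  44.7]]
350 218 [[521.3  51.3  48.9]] [[-19.7  15.1]]
350 222 [[531.7  58.7  51. ]] [[-8.4 20.8]]
345 230 [[556.1  62.8  51.3]] [[16.4 21.3]]
325 215 [[565.1  14.8  76. ]] [[ 18.  -27.5]]
322 222 [[566.6   7.7  46.3]] [[ 18.5 -34.8]]
[552.   53.6  91.6  63.6   9.2]
jig [  9.9 -33.9] z 42.4 F jig [0.8 0.2] 0.3 w 0.5 t 24.23
```

View pics/sc15z.png

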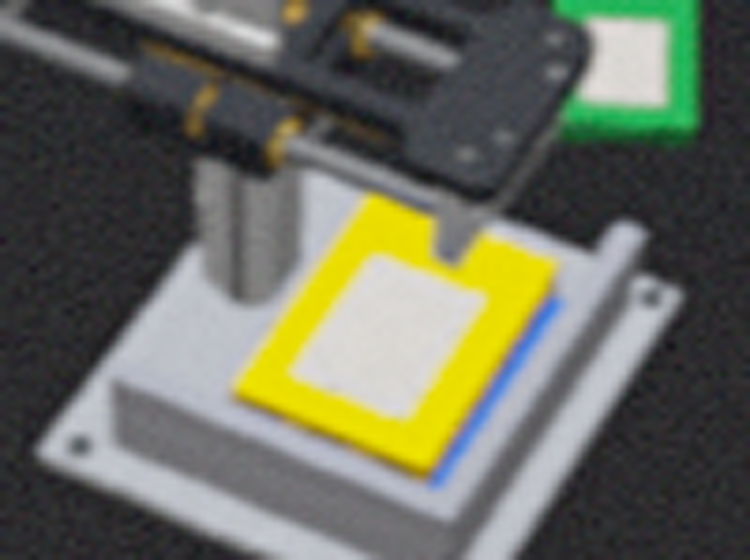

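carry_out(
  motion=[
    {"grip": 1,"dp": [0,2,0],"dr": [0,0,0]},
    {"grip": 1,"dp": [0,2,0],"dr": [0,0,0]},
  ],
)

```text
time: 24.4
ee_pos: [557.2, 11.3, 42.2]
orientation: [-0.232, 3.13, -0.004]
force: [0.1, -0.2, -0.1]
width: 0.004
```

```bash
python3 - <<'E'
from h import *
s=manip.observe();print(s["force"],s["ft_torque"]); st()
E
```

```text
[ 0.06999575 -0.2117782  -0.06323372] [-0.1667536  -0.01029436  0.04362291]
jig [  9.8 -29.8] z 42.2 F jig [ 0.  -0.2] -0.1 w 0.4 t 24.4
```

carry_out(
  motion=[
    {"grip": 1,"dp": [0,1,0],"dr": [0,0,0]},
  ],
)

```text
time: 24.48
ee_pos: [557.1, 12.7, 42.2]
orientation: [-0.233, 3.13, -0.004]
force: [-0.4, -1.5, -0.0]
width: 0.002
```

```bash
python3 - <<'E'
from h import *
s=manip.observe();print(s["force"],s["ft_torque"]); st()
E
```

```text
[-0.43543217 -1.49516962 -0.04795837] [-0.21949982  0.03653279 -0.05318796]
jig [  9.8 -28.4] z 42.2 F jig [-0.7 -1.4] -0.0 w 0.2 t 24.48
```

carry_out(
  motion=[
    {"grip": 1,"dp": [0,1,0],"dr": [0,0,0]},
  ],
)

```text
time: 24.57
ee_pos: [556.9, 13.9, 42.2]
orientation: [-0.233, 3.13, -0.004]
force: [-0.1, 0.2, -0.1]
width: 0.006
```

```bash
python3 - <<'E'
from h import *
s=manip.observe();print(s["force"],s["ft_torque"]); st()
E
```

```text
[-0.06830324  0.24972221 -0.13872794] [-0.23734902 -0.0010063  -0.04563123]
jig [  9.9 -27.2] z 42.2 F jig [-0.   0.3] -0.1 w 0.6 t 24.57
```

carry_out(
  motion=[
    {"grip": 1,"dp": [0,1,0],"dr": [0,0,0]},
    {"grip": 1,"dp": [0,0.8,0],"dr": [0,0,0]},
  ],
)

```text
time: 24.73
ee_pos: [556.7, 16.1, 42.2]
orientation: [-0.233, 3.13, -0.004]
force: [-0.4, -1.2, 0.3]
width: 0.007
```

carry_out(
  motion=[
    {"grip": 1,"dp": [0,0.8,0],"dr": [0,0,0]},
  ],
)

```text
time: 24.82
ee_pos: [556.4, 16.8, 42.2]
orientation: [-0.233, 3.13, -0.004]
force: [-1.5, -4.5, 1.1]
width: 0.002
```

```bash
python3 - <<'E'
from h import *
st()
E
```

```text
jig [  9.7 -24.3] z 42.2 F jig [-2.2 -4.2] 1.1 w 0.2 t 24.82
```

carry_out(
  motion=[
    {"grip": 1,"dp": [0,0.6,0],"dr": [0,0,0]},
  ],
)

```text
time: 24.9
ee_pos: [556.1, 16.9, 42.1]
orientation: [-0.233, 3.13, -0.005]
force: [-1.1, -4.8, 1.5]
width: 0.004
```

```bash
python3 - <<'E'
from h import *
st()
c,p,d=grab("wrist","w16")
cv2.imwrite("pics/w16z.png",cv2.resize(p[70:370,250:600,::-1],None,fx=2,fy=2))
E
```

```text
jig [  9.5 -24.1] z 42.1 F jig [-1.8 -4.6] 1.5 w 0.4 t 24.9
```

View pics/w16z.png

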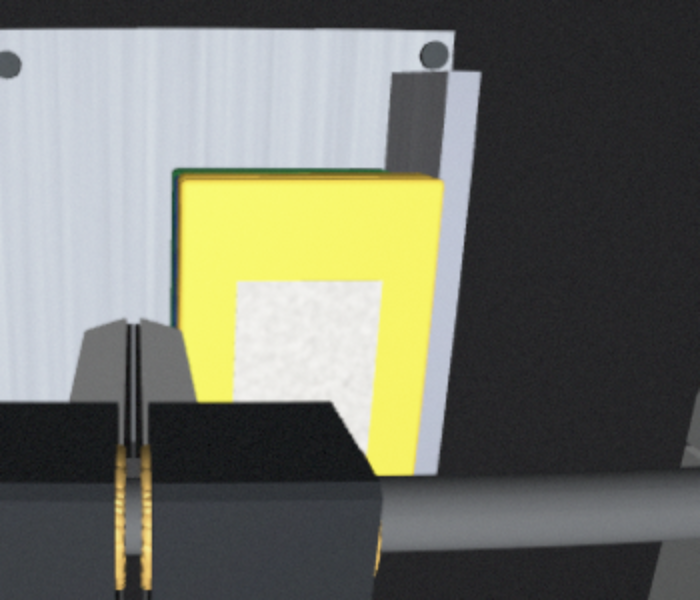

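carry_out(
  motion=[
    {"grip": 1,"dp": [0,-6,0],"dr": [0,0,0]},
    {"grip": 1,"dp": [0,-3,-15],"dr": [0,0,0.002]},
    {"grip": 0.36,"dp": [15,5,-20],"dr": [0,0,0]},
    {"grip": 0.36,"dp": [30,20,0],"dr": [0,0,0]},
    {"grip": 0.36,"dp": [25,18,0],"dr": [0,0,0]},
    {"grip": 0.36,"dp": [0,4,0],"dr": [0,0,0]},
    {"grip": 0.36,"dp": [0,0,0],"dr": [0,0,0]},
  ],
)

```text
time: 25.53
ee_pos: [479.2, 43.4, 77.9]
orientation: [-0.226, 3.13, -0.004]
force: [0.9, 0.0, -0.2]
width: 0.306
```

```bash
python3 - <<'E'
from h import *
st(); plan(j2w(-62,15,29),188.65)
E
```

```text
jig [-62.5  13.6] z 77.9 F jig [ 0.9 -0.1] -0.2 w 28.7 t 25.53
at [479.2  43.4  77.9] phi -171.72 tilt 0.23 w 28.7 F [ 0.9  0.  -0.2] t 25.53 q7 1.63
([-0.2, 0.8, 24.5], [-0.001, 0.001, -0.003])
([-0.2, 0.7, 24.5], [-0.001, 0.001, -0.003])
```

carry_out(
  motion=[
    {"grip": 0.36,"dp": [1,0,16],"dr": [0,0,0.004]},
    {"grip": 0.36,"dp": [1,0,18],"dr": [0,0,0]},
    {"grip": 0.36,"dp": [0,0,10],"dr": [0,0,0]},
    {"grip": 0.36,"dp": [0,0,3],"dr": [0,0,0]},
    {"grip": 0.36,"dp": [0,0,0],"dr": [0,0,0]},
  ],
)

```text
time: 25.95
ee_pos: [480.8, 42.3, 30.3]
orientation: [-0.22, 3.127, -0.002]
force: [-0.3, 0.7, 0.3]
width: 0.32
```

```bash
python3 - <<'E'
from h import *
st(); plan(j2w(-45,15,29),188.65)
E
```

```text
jig [-61.2  12.3] z 30.3 F jig [-0.2  0.7] 0.3 w 30.0 t 25.95
at [480.8  42.3  30.3] phi -171.95 tilt 0.4 w 30.0 F [-0.3  0.7  0.3] t 25.95 q7 1.68
([-16.1, 2.8, 1.4], [-0.002, 0.007, -0.011])
```

carry_out(
  motion=[
    {"grip": 0.36,"dp": [-3,0.5,0],"dr": [0,0.006,-0.01]},
    {"grip": 0.36,"dp": [-3,0.5,0],"dr": [0,0.002,-0.004]},
    {"grip": 0.36,"dp": [-3,0.5,0],"dr": [0,0,0]},
    {"grip": 0.36,"dp": [-1.5,0,0],"dr": [0,0,0]},
    {"grip": 0.36,"dp": [-1,0,0],"dr": [0,0,0]},
  ],
)

```text
time: 26.37
ee_pos: [495.0, 45.2, 31.9]
orientation: [0.243, -3.132, 0.003]
force: [-1.0, -0.0, 0.1]
width: 0.32
```

```bash
python3 - <<'E'
from h import *
st(); plan(j2w(-45,15,29),188.65)
E
```

```text
jig [-46.6  13.1] z 31.9 F jig [-1.   0.1] 0.1 w 30.1 t 26.37
at [495.   45.2  31.9] phi -171.12 tilt 0.13 w 30.1 F [-1.  -0.   0.1] t 26.37 q7 1.69
([-1.6, 1.9, 2.9], [-0.002, -0.001, 0.004])
```

carry_out(
  motion=[
    {"grip": 0.36,"dp": [-0.8,0,0],"dr": [0,0,0.003]},
    {"grip": 0.36,"dp": [-0.6,0,0],"dr": [0,0,0]},
  ],
)

```text
time: 26.53
ee_pos: [496.9, 45.6, 32.3]
orientation: [-0.238, 3.132, -0.003]
force: [-1.2, -0.4, -0.1]
width: 0.32
```

carry_out(
  motion=[
    {"grip": 0.36,"dp": [-0.5,0,0],"dr": [0,0,0]},
  ],
)

```text
time: 26.62
ee_pos: [496.9, 45.6, 32.3]
orientation: [0.238, -3.132, 0.003]
force: [-5.1, -1.0, 3.8]
width: 0.32
```

```bash
python3 - <<'E'
from h import *
st()
E
```

```text
jig [-44.7  13.2] z 32.3 F jig [-5.2 -0.2] 3.8 w 30.0 t 26.62
```

carry_out(
  motion=[
    {"grip": 0.36,"dp": [-0.6,0,0],"dr": [0,0,0]},
  ],
)

```text
time: 26.7
ee_pos: [496.9, 45.6, 32.3]
orientation: [0.238, -3.131, 0.003]
force: [-4.1, -0.3, 4.5]
width: 0.321
```

carry_out(
  motion=[
    {"grip": 0.36,"dp": [6,0,0],"dr": [0,0,0]},
    {"grip": 0.36,"dp": [10,0,-30],"dr": [0,0,0]},
    {"grip": 0.36,"dp": [10,0,-40],"dr": [0,0,0]},
    {"grip": 0.36,"dp": [20,0,-40],"dr": [0,0,0]},
    {"grip": 0.36,"dp": [0,0,-20],"dr": [0,0,0]},
    {"grip": 0.36,"dp": [0,0,0],"dr": [0,0,0]},
  ],
)

```text
time: 27.2
ee_pos: [449.1, 37.9, 162.6]
orientation: [0.237, -3.128, 0.006]
force: [0.1, 0.3, 0.4]
width: 0.318
```

```bash
python3 - <<'E'
from h import *
plan(j2w(20,-70,200),98.65)
E
```

```text
at [449.1  37.9 162.6] phi -171.35 tilt 0.35 w 29.9 F [0.1 0.3 0.4] t 27.2 q7 1.55
([-8.7, -6.4, -2.9], [-0.001, -0.0, 0.121])
([-9.4, -5.3, -2.9], [-0.001, -0.0, 0.121])
([-10.0, -4.1, -2.9], [-0.001, -0.0, 0.121])
([-10.4, -2.9, -2.9], [-0.001, -0.0, 0.121])
([-10.7, -1.6, -2.9], [-0.001, -0.0, 0.121])
([-10.8, -0.3, -2.9], [-0.001, -0.0, 0.121])
([-10.7, 1.0, -2.9], [-0.001, -0.0, 0.121])
([-10.5, 2.3, -2.9], [-0.001, -0.0, 0.121])
([-10.2, 3.5, -2.9], [-0.001, -0.0, 0.121])
([-9.7, 4.7, -2.9], [-0.001, -0.0, 0.121])
([-9.0, 5.9, -2.9], [-0.001, -0.0, 0.121])
([-8.3, 6.9, -2.9], [-0.001, -0.0, 0.121])
([-7.4, 7.9, -2.9], [-0.001, -0.0, 0.121])
```

```bash
python3 - <<'E'
from h import *
c,p,d=grab("wrist","w17")
cv2.imwrite("pics/w17z.png",p[:,:,::-1])
E
```

```text
(no output)
```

View pics/w17z.png

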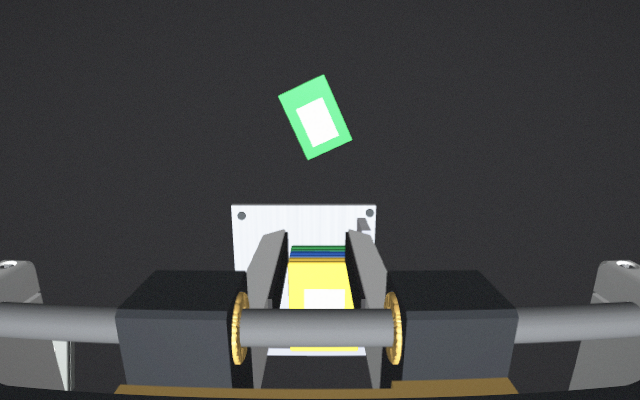

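carry_out(
  motion=[
    {"grip": -1,"dp": [-35,0,-10],"dr": [0,0,0]},
    {"grip": -1,"dp": [-38,0,-10],"dr": [0,0,0]},
    {"grip": -1,"dp": [-38,0,-10],"dr": [0,0,0]},
    {"grip": -1,"dp": [-28,0,0],"dr": [0,0,0]},
    {"grip": -1,"dp": [0,0,0],"dr": [0,0,0]},
    {"grip": -1,"dp": [0,0,0],"dr": [0,0,0]},
  ],
)

```text
time: 27.75
ee_pos: [588.4, 59.8, 184.0]
orientation: [0.239, -3.122, 0.004]
force: [-0.7, -0.2, -0.4]
width: 0.707
```

```bash
python3 - <<'E'
from h import *
st()
c,p,d=grab("wrist","w18"); np.save("pics/w18c.npy",c,allow_pickle=True)
cv2.imwrite("pics/w18z.png",cv2.resize(p[90:260,220:420,::-1],None,fx=4,fy=3.5,interpolation=cv2.INTER_CUBIC))
m=blobs(p,"yellow",500)[0]; r=rect(c,m,51); print(np.round(r,2),w2j(r[:2]),r[4]-JY)
me=cv2.erode(m.astype(np.uint8),np.ones((5,5)))>0
v,u=np.nonzero(me&(d>0)); P=pts(c,np.c_[u,v],d[v,u]); j=w2j(P)
print(np.linalg.lstsq(np.c_[j,np.ones(len(j))],P[:,2],rcond=None)[0])
E
```

```text
jig [47.9 13.5] z 184.0 F jig [-0.7 -0.1] -0.4 w 66.4 t 27.75
[549.63  60.35  87.53  63.04   8.85] [ 9.63404786 19.814907  ] 0.19819302368164138
[-2.88788335e-02  1.33386761e-03  5.37023841e+01]
```

View pics/w18z.png

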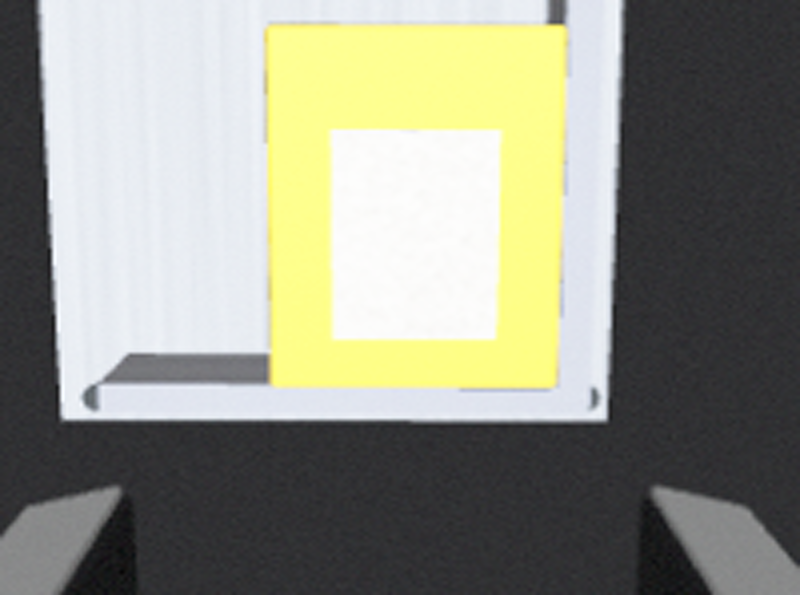

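carry_out(
  motion=[
    {"grip": -1,"dp": [30,-30,0],"dr": [0,0.006,0]},
    {"grip": -1,"dp": [35,-30,0],"dr": [0,0.005,0]},
    {"grip": -1,"dp": [0,0,0],"dr": [0,0,0]},
    {"grip": -1,"dp": [0,0,0],"dr": [0,0,0]},
    {"grip": -1,"dp": [0,0,0],"dr": [0,0,0]},
  ],
)

```text
time: 28.22
ee_pos: [525.7, -11.0, 179.9]
orientation: [0.24, -3.104, 0.005]
force: [1.0, -0.8, 0.2]
width: 1.0
```

```bash
python3 - <<'E'
from h import *
st()
c,p,d=grab("wrist","w19"); np.save("pics/w19c.npy",c,allow_pickle=True)
cv2.imwrite("pics/w19z.png",cv2.resize(p[100:270,300:460,::-1],None,fx=5,fy=3.5,interpolation=cv2.INTER_CUBIC))
m=blobs(p,"yellow",500)[0]; r=rect(c,m,51); print(np.round(r,2),w2j(r[:2]),r[4]-JY)
def fit(mask):
    v,u=np.nonzero(mask&(d>0)); P=pts(c,np.c_[u,v],d[v,u]); j=w2j(P)
    return np.round(np.linalg.lstsq(np.c_[j,np.ones(len(j))],P[:,2],rcond=None)[0],4)
print("yellow",fit(cv2.erode(m.astype(np.uint8),np.ones((5,5)))>0))
g=np.zeros(m.shape,bool); g[5:220,20:300]=True; g&=p.max(2)<70; print("bench",fit(g))
c,p,d=grab("side","s19")
cv2.imwrite("pics/s19z.png",cv2.resize(p[150:230,250:350,::-1],None,fx=7,fy=7,interpolation=cv2.INTER_CUBIC))
E
```

```text
jig [-24.7 -47.1] z 179.9 F jig [ 0.9 -1. ] 0.2 w 94.0 t 28.22
[548.66  59.67  89.99  64.34   8.68] [ 8.56470665 19.29203674] 0.024118850708008566
yellow [-1.20000e-03 -5.00000e-04  5.22089e+01]
bench [5.0000e-04 8.0000e-04 1.1449e+00]
```

View pics/w19z.png

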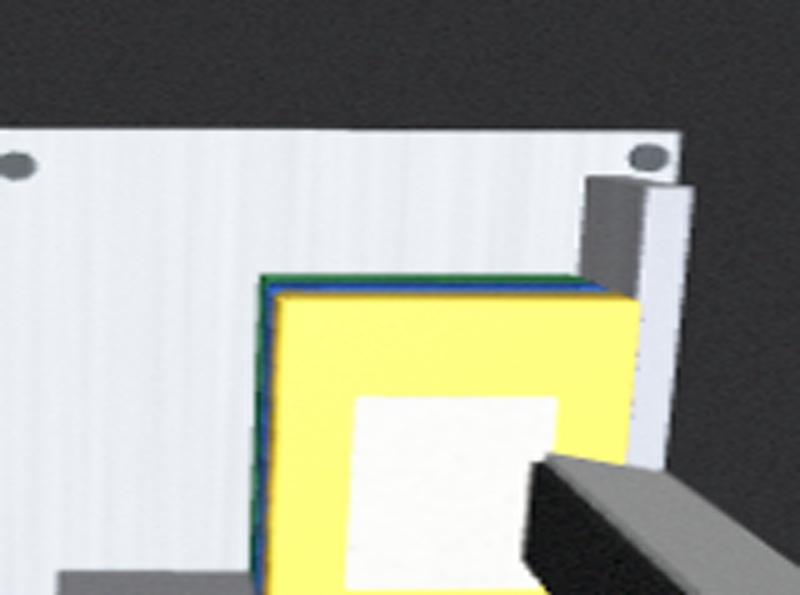

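View pics/s19z.png

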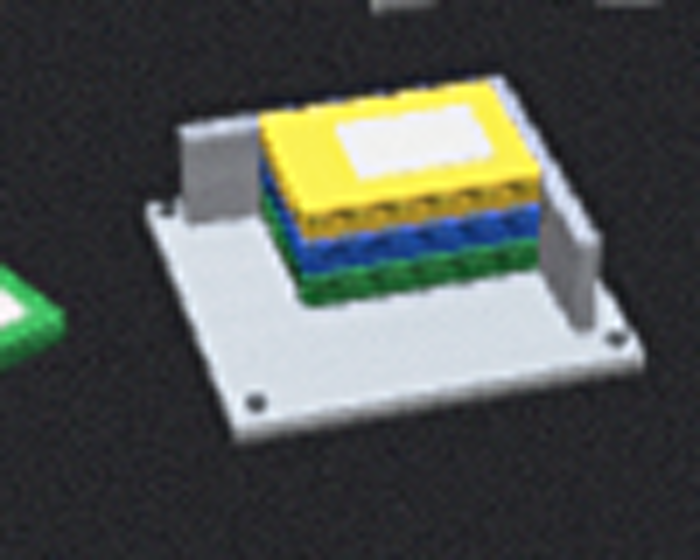

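```bash
python3 - <<'E'
from h import *
c=np.load("pics/w19c.npy",allow_pickle=True).item()
# predict corner image locations for home pile vs jig: near-right edges at each z
for z in (6,21,36,51):
    P=[j2w(-35,-12,z),j2w(-35,51.5,z),j2w(0,-12,z)]
    uv=(proj(c,P)-[300,100])*[5,3.5]; print(z,np.round(uv,0).tolist())
im=cv2.imread("pics/w19.png"); cr=im[172:200,345:420]
cv2.imwrite("pics/w19y.png",cv2.resize(im[170:250,340:440],None,fx=8,fy=7.5,interpolation=cv2.INTER_CUBIC))
for z in (6,21,36,51):
    print(z,((proj(c,[j2w(-35,-12,z)])-[340,170])*[8,7.5]).round().tolist(),((proj(c,[j2w(0,-12,z)])-[340,170])*[8,7.5]).round().tolist())
E
```

```text
6 [[254.0, 271.0], [570.0, 273.0], [250.0, 391.0]]
21 [[262.0, 280.0], [591.0, 281.0], [257.0, 404.0]]
36 [[270.0, 289.0], [613.0, 290.0], [265.0, 418.0]]
51 [[279.0, 298.0], [638.0, 300.0], [273.0, 433.0]]
6 [[87.0, 57.0]] [[81.0, 312.0]]
21 [[99.0, 74.0]] [[92.0, 340.0]]
36 [[112.0, 93.0]] [[104.0, 370.0]]
51 [[126.0, 114.0]] [[117.0, 403.0]]
```

View pics/w19y.png

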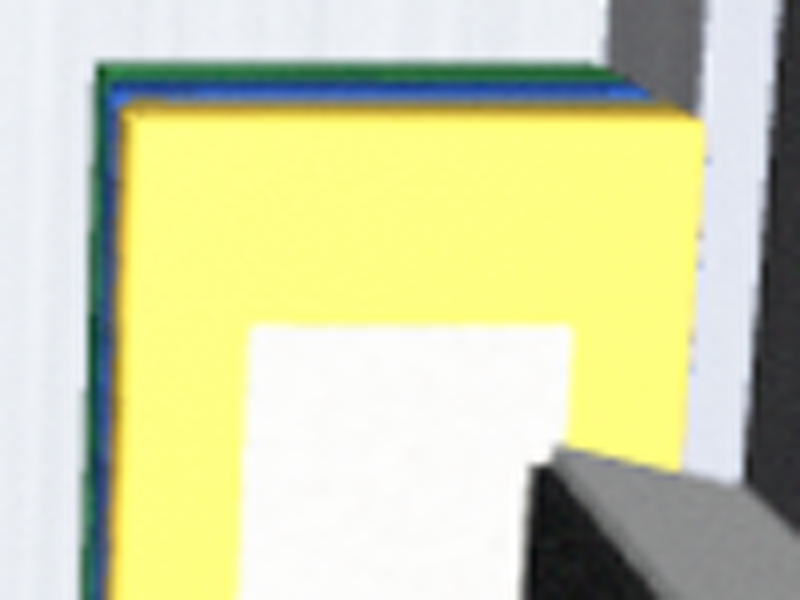

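```bash
python3 -c "
from station import manip
print(manip.sign_off())"
```

```text
the job is handed in; nothing more can be done
None
```

The three cases are piled in the jig in order, green, blue and yellow from the bottom, and I handed the job in after about 28 s of robot time. No verdict came back, so what follows is from my own checks.

**How it was done:** I pushed the green case home against the left stop and then the far stop. I then set blue and yellow down one at a time about 25 mm clear of the left stop, so the gripper finger fitted, and pushed each against both stops.

**Last checks:**
- **Final pushes:** each case's last push ended on firm contact with its stop, at 5–10 N. Blue and yellow stopped at the same gripper position on both stops.
- **Lower cases:** the near and right edges of all three cases lie within about 1 mm of where a home pile should appear in the wrist picture.
- **Yellow:** it measured at jig (9.6, 19.8) mm in one view and (8.6, 19.3) in another, against a home of (10, 20). It was square within 0.004 rad and at the right height.

**What disagreed or went less smoothly:**
- **Tilt reading:** one depth fit, taken while the arm was still settling, showed the yellow case tilted 0.029 rad. A later fit with the arm settled, checked against the bench, showed it level within about 0.002 rad.
- **Blue set-down:** the wrist force reached about 32 N on contact, under the 50 N limit but firmer than I wanted. Yellow touched down at about 17 N.
- **Yellow push:** it stalled once, probably because I commanded some downward motion along with the push. I backed off and pushed again straight.
- **Grey case, dish and pen:** I never went near them, but I did not measure their positions again at the end.

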